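# Aim the exam lamp at the instrument tray

### The arm

A 6-joint arm with a two-finger parallel gripper is mounted at the origin on the work surface. World frame = base frame: x ahead of the robot, y to its left, z up, the work surface at z = 0. Lengths are in mm, angles in rad, forces in N, time in s.
With the tool pointing down it reaches from about 350 to 950 mm from the base axis. Payload 17.4 kg.
Tool frame: the origin (TCP) lies midway between the tips of the shut fingers; the grasp point (between the pads) lies 19 mm behind it; z points along the fingers, y is the direction in which the jaws open and shut (so a half turn about z gives the same grasp; the last joint's range is limited). The gripper opens to 93 mm and grips with 3 to 60 N. Pads are 15 mm wide; open, the fingers measure 128 mm over their backs; the gripper's body (75 mm by 188 mm) begins 65 mm behind the grasp point.
Start: joints at [1.172, 0.116, 1.442, -0, 1.584, -0.038], TCP at [238.299, 631.543, 218.646] pointing down, gripper open.
Joint ranges: [-2.83, 2.83], [-0.83, 2.19], [0.07, 2.5], [-1.14, 4.28], [0.01, 3], [-2.97, 2.97]. Speed limits (rad/s): [1.89, 1.89, 2.22, 3.14, 3.14, 3.14].

### API

Orientations are given as a rotation vector (axis times angle).
In Python, from bench import arm gives the robot as it stands.
- The arm moves only by the shell command python3 -m pendant 'ROWS' [OPENING] [FORCE]. ROWS is JSON, one flat list of numbers, 4 for each row, row after row: the shift along the tool's x, y, z in m, then the turn about the tool's z in rad. A call has exactly 5 rows; each row is the pose to reach, as a shift and turn from the pose commanded when the call began, along the tool's axes at that moment; what a row does not reach only later rows make up. A row lasts 1/10 s, in which the tool goes at most 50 mm and 8.59 degrees, less where a joint would pass 70% of its speed; a pose out of reach is approached as far as the arm can. A call with a gripper value outside its range is refused whole. OPENING is the opening, from -1 (shut) to 1 (fully open), set as the call begins (- or left out, the last holds). The fingers move at their own pace and stop on an object; FORCE is the grip in N (left out, the last holds). Time passes only in rows, so rows that repeat a pose let the fingers close, or fill a call up. It gives the time, the measured TCP pose, the force and the opening at its end, in the units of the state.
- arm.get_obs(): the state, without advancing time (a new reading comes with each control period).
- arm.grab_frame(name): name is "side" or "top"; returns a dict with "frame" (420x560x3 uint8, red, green, blue), "intrinsics" (3x3 intrinsics, pixels), "distortion" ([k1, k2, p1, p2, k3] as OpenCV has them; the pictures are not rectified), "rvec" (rotation vector, rad) and "tvec" (3), from world to camera coordinates, as OpenCV has them. Camera axes: x right, y down, z forward; pixel columns grow to the right and rows downward; lengths in mm; the calibration is good to about 2 mm. A picture is of the moment at which its call begins. There is no depth.
- arm.job_done(): hands the job in, once; it reports no verdict.
Trained networks look in a picture, given as the dict that the camera call returned (one of the last four; its "shot" number tells which), for a name from the list of things; names that differ only in an ending like _2 or _b are one class to them, and where a whole thing is asked for, a point or a joint stands for the part that bears it (a point fixed in the world has none). Each returns a list of dicts, best first, with "p" (0 to 1); they miss things now and then, are a little off and sometimes report something else, mostly with a low value. They report only what shows in the picture. A call takes as long as a camera call. They do not tell look-alikes from the thing itself.
- arm.find_in(picture, name): "at" ([column, row] in pixels, amid what is visible of it).
- arm.regions_of(picture, name): "region" (420x560 bool, what is visible of it) and "at" ([column, row] in pixels, amid what is visible of it).
- arm.tip_of(picture, name): "at" ([column, row] in pixels: a listed point, or the origin of a listed thing).
The state is a dict: "clock": time; "joint_pos": joint angles; "dq": joint speeds; "joint_efforts": joint torques, N m; "tool_pos": TCP position; "tool_rot": TCP orientation; "ft_force": force on the tool from outside, world axes, zero at the start; "ft_torque": the same for the moment, N m; "width": finger opening in mm.
Only numpy, scipy, OpenCV 4.12 (cv2) and the standard library are available. Lean on these libraries where they do the work, as an engineer would, in place of code of your own. Each camera call takes 0.05 s, during which the arm holds its last target.

### The job

Aim the exam lamp at the rectangular instrument tray: swivel and tilt the lamp's head so that it points straight at the middle of the tray and stays so once you have let go (the tilt springs back a little on release, so check and correct it). Leave everything else on the trolley where it stands.

Things in the scene. Friction and masses are not known exactly. Their poses are not given: they have to be found in the camera images.
- lamp_head: Exam lamp head: white flat box 43 mm thick, 172 wide, 110 tall, six round lenses in a 25 mm deep hood on its front. Origin on the tilt axis, mid-width, mid-height, 5 mm inside the back, 200 mm above the trolley top on the vertical swivel axis. Own axes: beam along -x (lens side), y along the tilt axis, z towards the grip tab on top. Starts near upright (0.35 rad up to 0.25 rad down).
- lamp_tilt (a point): Tilt hinge, at the head's origin, same axes. Friction 0.45 N m behind a spring of 2 N m/rad: let go, the head springs back, by 0.07 to 0.21 rad after tilting down and 0.24 to 0.38 after tilting up (the two add up to 0.45). The amount depends on the front-heavy head's unknown weight (0.2 to 0.8 kg): let go, look and correct. Range at least 0.5 rad up, 1.2 down.
- lamp: Lamp foot: grey disc of 60 mm radius fixed to the trolley, origin under its middle, steel column of 13 mm radius. On it swivels a fork (arms 8 mm thick at 102 mm either side, caps 236 mm overall, cross-bar 106 to 115 mm high). Swivel about the foot's vertical axis: friction 0.1 N m, no spring-back, 2.8 rad either way from the beam along the foot's -x; the tray is within 1.8 rad of that.
- lamp_grip (a point): Grip point in the grey grip tab on top of the lamp head, 87 mm from the head's origin along its z. The tab is a plain plate 14 mm thick (along the head's x), 56 mm wide (along y), standing 54 mm out of the head's top (55 to 109 mm from the origin). Same axes as the head.
- tray_center (a point): Middle of the shallow rectangular steel instrument tray (110 x 150 mm, 22 mm high, with two vials and tweezers in it), 12 mm above the trolley top. Loose, 0.5 kg, to be left alone. It stands to the left or to the right of the lamp, on the robot's side.
- bowl: Round steel bowl, 120 mm across, 50 mm high, on the other side from the tray; origin under its middle. To be left alone.
- bottle: White plastic bottle, 60 mm across, 150 mm high; origin under its middle. To be left alone.
- glovebox: Cardboard glove box 120 x 230 x 75 mm high; origin under its middle. To be left alone.
Things that resemble listed ones, but are neither listed nor needed, are in the scene too. Several things look just like the part that bears tray_center: the one meant starts farthest from the robot's base.

How it is judged:
By the outcome, as a careful person would: the job done as asked, in the order asked, and still so for the second after the job is handed in, with the robot touching nothing.
It also fails if it takes over 61 s, if anything falls off the work surface, if the arm or the gripper's body presses on something with over 40 N, if the wrist force passes 120 N, or if a joint passes its speed limit or range.

## Working session

There is one attempt and no reset: what is moved stays moved. The work goes in short steps, Python scripts to look and compute and a shell command to move; the robot and the scene stay as the last step left them, time stands still between calls to the robot, and variables do not carry over. Pictures are saved under pics/ and viewed, and the job is handed in when it is done.

```bash
ls; mkdir -p pics; cat > h.py <<'E'
import numpy as np, cv2
from bench import arm
def save(p,n,crop=None,s=1):
    im=p["frame"][:,:,::-1]
    if crop: a,b,c,d=crop; im=im[b:d,a:c]
    if s!=1: im=cv2.resize(im,None,fx=s,fy=s,interpolation=cv2.INTER_CUBIC)
    cv2.imwrite("pics/"+n,im)
def ray(p,uv):
    K=np.array(p["intrinsics"],float);D=np.array(p["distortion"],float)
    x=cv2.undistortPoints(np.array([[uv]],float),K,D)[0,0]
    R=cv2.Rodrigues(np.array(p["rvec"],float))[0];t=np.array(p["tvec"],float).ravel()
    d=R.T@np.array([x[0],x[1],1]);c=-R.T@t
    return c,d/np.linalg.norm(d)
def onz(p,uv,z):
    c,d=ray(p,uv);return c+d*(z-c[2])/d[2]
def tri(rs):
    A=np.zeros((3,3));b=np.zeros(3)
    for c,d in rs:
        M=np.eye(3)-np.outer(d,d);A+=M;b+=M@c
    X=np.linalg.solve(A,b);return X,[np.linalg.norm((np.eye(3)-np.outer(d,d))@(X-c)) for c,d in rs]
def proj(p,X):
    return cv2.projectPoints(np.array(X,float).reshape(-1,3),np.array(p["rvec"],float),np.array(p["tvec"],float),np.array(p["intrinsics"],float),np.array(p["distortion"],float))[0][:,0]
E
python3 - <<'E'
from h import *
np.set_printoptions(precision=1,suppress=True)
for c in("side","top"):
    p=arm.grab_frame(c); save(p,c+"0.png",s=1.4)
    print(c,ray(p,(280,210)))
    for n in("lamp_head","lamp_tilt","lamp","lamp_grip","tray_center","bowl","bottle","glovebox"):
        print(n,[(round(d["p"],2),np.round(d["at"],1).tolist()) for d in arm.tip_of(p,n)])
print(arm.get_obs())
E
```

```text
pics
side (array([ 375.7, 1025. ,  769.2]), array([ 0.1, -0.9, -0.5]))
lamp_head [(0.95, [225.8, 203.0])]
lamp_tilt [(0.39, [301.2, 214.3])]
lamp [(0.58, [225.7, 265.8])]
lamp_grip [(0.85, [223.9, 171.6])]
tray_center [(0.78, [363.1, 212.0]), (0.72, [291.6, 257.7]), (0.58, [300.0, 216.6])]
bowl [(0.87, [283.9, 316.0]), (0.41, [228.8, 206.9])]
bottle [(0.79, [141.6, 332.7])]
glovebox [(0.65, [225.1, 202.8])]
top (array([ 309.8,    7. , 1271.4]), array([ 0.1, -0. , -1. ]))
lamp_head [(0.67, [270.6, 160.5])]
lamp_tilt [(0.96, [276.5, 163.5])]
lamp [(0.76, [274.4, 177.1]), (0.41, [274.9, 151.7])]
lamp_grip [(0.64, [273.6, 153.4])]
tray_center [(0.94, [284.0, 231.1]), (0.86, [357.4, 233.0]), (0.55, [380.9, 305.9])]
bowl [(0.86, [212.2, 234.8])]
bottle [(0.58, [189.7, 129.3])]
glovebox [(0.77, [375.3, 159.5])]
{'clock': 0.9, 'joint_pos': array([ 1.2,  0.1,  1.4,  0. ,  1.6, -0. ]), 'dq': array([ 0., -0.,  0.,  0., -0.,  0.]), 'joint_efforts': array([ -0. , -72.1, -62.3,   0.1,   0. ,   0. ]), 'tool_pos': array([238.3, 631.5, 218.7]), 'tool_rot': array([-0.6, -3.1,  0. ]), 'ft_force': array([-0.8,  0.4,  0.3]), 'ft_torque': array([ 0. , -0.1,  0. ]), 'width': 93.10158874891722}
```

View pics/side0.png

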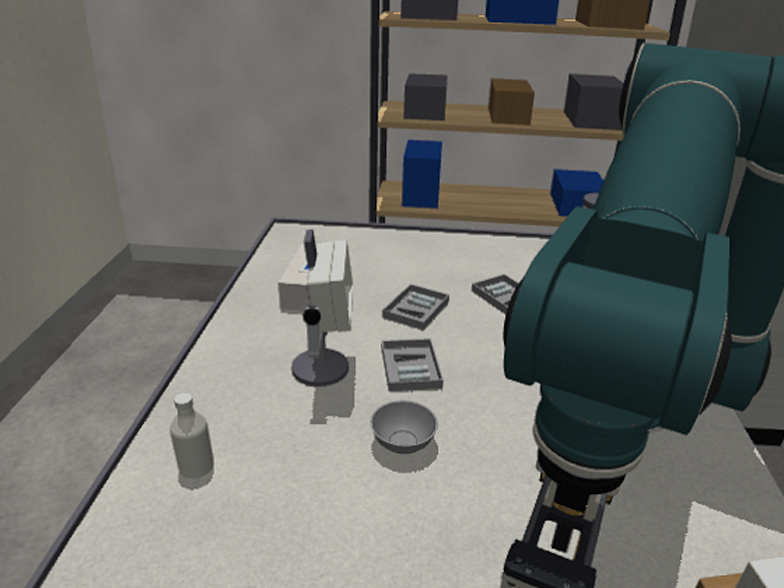

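View pics/top0.png

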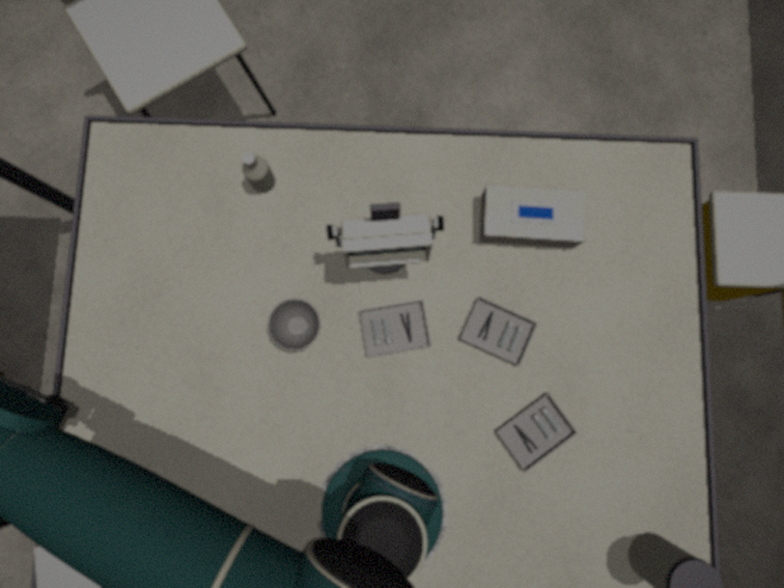

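The views show the lamp at side (226,203) and top (275,165), with a bowl, a bottle and a glove box. There are three trays, at top (284,231), (357,233) and (381,306). I'll locate each of them.

```bash
python3 - <<'E'
from h import *
np.set_printoptions(precision=1,suppress=True)
T=arm.grab_frame("top");S=arm.grab_frame("side")
for uv in [(284,231),(357.4,233),(381,306)]:
    X=onz(T,uv,12);print("T",uv,X,np.hypot(X[0],X[1]))
for uv in [(363,212),(291.6,257.7),(300,216.6)]:
    X=onz(S,uv,12);print("S",uv,X,np.hypot(X[0],X[1]))
print("foot side",onz(S,(228.5,262),6), "foot top",onz(T,(275,188),12))
print("bowl",onz(T,(212,232),25),"bottle",onz(T,(186,125),40),"glove",onz(T,(381,152),75))
rs=[ray(S,(225.8,203)),ray(T,(275,163))];print("head",tri(rs))
rs=[ray(S,(223.9,171.6)),ray(T,(273.6,153.4))];print("grip",tri(rs))
print(proj(T,[[0,0,0]]))
save(T,"t1.png",(200,110,400,350),3);save(S,"s1.png",(180,150,400,300),3.5)
E
```

```text
T (284, 231) [421. -24.  12.] 421.65940372701107
T (357.4, 233) [ 422.  -263.8   12. ] 497.6521961973826
T (381, 306) [ 191.2 -340.    12. ] 390.0712701956883
S (363, 212) [ 180.8 -324.2   12. ] 371.264783513364
S (291.6, 257.7) [414.6 -19.7  12. ] 415.04115686152477
S (300, 216.6) [ 401.5 -262.8   12. ] 479.83720088348736
foot side [597.3  16.8   6. ] foot top [562.3   9.9  12. ]
bowl [409.3 207.   25. ] bottle [757.6 309.1  40. ] glove [ 678.5 -325.4   75. ]
head (array([597.9,  11.8, 200.3]), [np.float64(1.1725703895062287), np.float64(1.1725703895063069)])
grip (array([598.3,  15.9, 295.6]), [np.float64(1.6102757086115007), np.float64(1.6102757086111577)])
[[272.4 365. ]]
```

```bash
python3 -c "
import cv2
print(cv2.imread('pics/t1.png').shape)"
```

```text
(720, 600, 3)
```

View pics/t1.png

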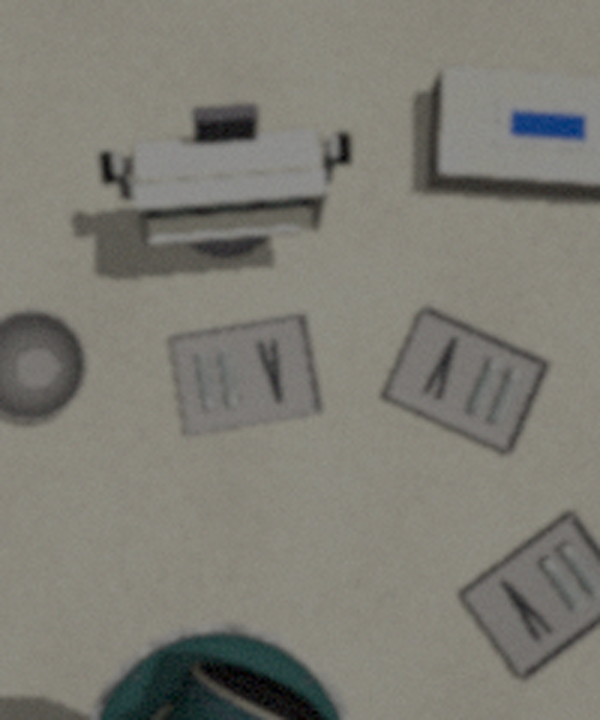

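View pics/s1.png

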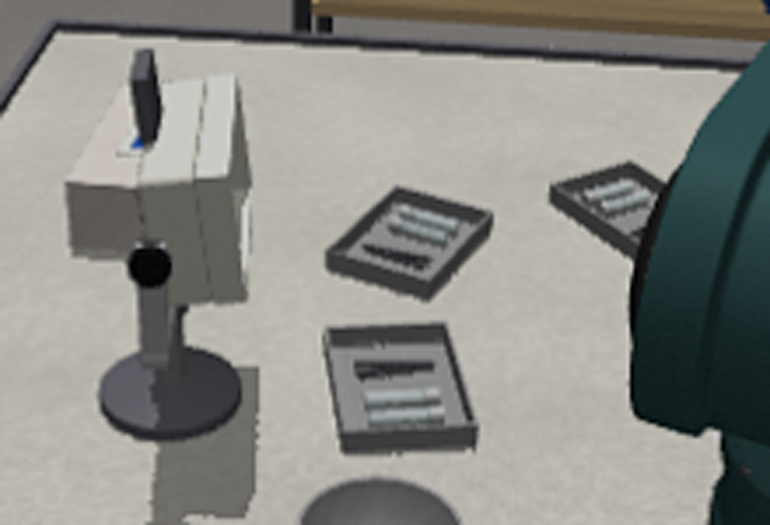

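There are three tray candidates. T1 at top (284,231) lies 421 mm from the base, T2 at (357,233) lies about 495 mm, and T3 at (381,306) lies about 390 mm. T2 is the farthest. It is also on the opposite side from the bowl and on the robot's side of the lamp, so it is the one meant. Next I'll confirm it in a crop and fit the head pose to its mask.

```bash
cat > fit.py <<'E'
from h import *
from scipy.optimize import minimize
def hull_pts(x0,x1,y0,y1,z0,z1): return np.array([[x,y,z] for x in(x0,x1) for y in(y0,y1) for z in(z0,z1)],float)
BOX=[hull_pts(-38,5,-86,86,-55,55),hull_pts(-63,-38,-86,86,-55,55),hull_pts(-7,7,-28,28,55,109)]
def Rh(yaw,tilt):  # yaw about z; tilt>0 = beam down (top goes to -x)
    cy,sy=np.cos(yaw),np.sin(yaw);c,s=np.cos(-tilt),np.sin(-tilt)
    return np.array([[cy,-sy,0],[sy,cy,0],[0,0,1]])@np.array([[c,0,s],[0,1,0],[-s,0,c]])
def render(p,o,yaw,tilt,sc=2):
    m=np.zeros((420*sc,560*sc),np.uint8);R=Rh(yaw,tilt)
    for B in BOX:
        uv=proj(p,B@R.T+o)
        h=cv2.convexHull(np.float32((uv+.5)*sc-.5))
        cv2.fillConvexPoly(m,np.int32(np.round(h*16)),255,shift=4)
    return cv2.resize(m,(560,420),interpolation=cv2.INTER_AREA)/255.
def fit(views,q0,free_o=True):
    # views: (pic, mask, valid)
    def cost(q):
        o=np.array([q[0],q[1],200.]);v=0
        for p,m,ok in views:
            r=render(p,o,q[2],q[3]);v+=np.sum(np.abs(r-m)*ok)/m.sum()
        return v
    if free_o: f=cost;x0=q0;st=np.array([8,8,.1,.1])
    else:
        f=lambda a:cost([q0[0],q0[1],a[0],a[1]]);x0=q0[2:];st=np.array([.1,.1])
    x0=np.array(x0,float)
    for k in range(2):
        s=np.vstack([x0]+[x0+np.eye(len(x0))[i]*st[i]/(1+k*2) for i in range(len(x0))])
        r=minimize(f,x0,method="Nelder-Mead",options=dict(initial_simplex=s,xatol=1e-3,fatol=1e-5,maxiter=400));x0=r.x
    return r.x,r.fun
E
python3 - <<'E'
from fit import *
np.set_printoptions(precision=3,suppress=True)
T=arm.grab_frame("top");S=arm.grab_frame("side")
vs=[]
for n,p in(("T",T),("S",S)):
    for c in ("lamp_head","tray_center"):
        for d in arm.regions_of(p,c): 
            m=d["region"];ys,xs=np.nonzero(m);print(n,c,round(d["p"],2),d["at"],m.sum())
            if c=="tray_center":
                r=cv2.minAreaRect(np.float32(np.c_[xs,ys]));print("  ",r, onz(p,r[0],15))
    r=arm.regions_of(p,"lamp_head")[0]["region"].astype(float)
    vs.append((p,r,np.ones_like(r)))
    q=p["frame"][:,:,::-1].copy();q[...,2]=np.maximum(q[...,2],(r*200).astype(np.uint8));cv2.imwrite(f"pics/m{n}.png",cv2.resize(q[110:300,180:420],None,fx=3,fy=3))
for v in([vs[0]],[vs[1]],vs): print(fit(v,[598,12,0.03,0.]))
print(cv2.Rodrigues(np.array(arm.get_obs()["tool_rot"]))[0])
E
```

```text
T lamp_head 0.84 [271.6, 170.2] 2255
T tray_center 0.98 [355.1, 236.5] 1663
   ((354.9684753417969, 235.52610778808594), (48.25540542602539, 35.18471145629883), 23.749494552612305) [ 413.249 -255.195   15.   ]
T tray_center 0.83 [381.0, 309.2] 1833
   ((382.3848571777344, 307.8445739746094), (38.421939849853516, 49.43364715576172), 53.47114562988281) [ 185.897 -343.554   15.   ]
T tray_center 0.59 [282.3, 232.6] 1518
   ((281.9412841796875, 233.662353515625), (34.18256378173828, 45.148406982421875), 80.13418579101562) [411.853 -17.468  15.   ]
S lamp_head 0.72 [234.1, 201.0] 1894
S tray_center 0.86 [298.1, 217.9] 956
   ((296.46759033203125, 218.6053924560547), (42.27484130859375, 29.702674865722656), 17.10272979736328) [ 412.703 -242.64    15.   ]
S tray_center 0.74 [292.2, 260.4] 1386
   ((294.48822021484375, 259.8470458984375), (36.43083953857422, 43.33352279663086), 85.60128784179688) [405.301  -5.917  15.   ]
S tray_center 0.68 [355.0, 207.8] 558
   ((354.34600830078125, 205.77801513671875), (30.547595977783203, 24.286287307739258), 34.69515609741211) [ 209.541 -360.563   15.   ]
(array([600.472,  13.729,   0.155,  -0.04 ]), np.float64(0.07287509238728751))
(array([599.116,  13.278,   0.132,  -0.096]), np.float64(0.11426175538853345))
(array([599.371,  13.705,   0.135,  -0.073]), np.float64(0.20736053576845082))
[[-0.936  0.353  0.   ]
 [ 0.353  0.936 -0.   ]
 [-0.    -0.    -1.   ]]
```

```bash
cat > tray.py <<'E'
from fit import *
np.set_printoptions(precision=2,suppress=True)
T=arm.grab_frame("top");S=arm.grab_frame("side")
def rend(p,q,sc=2):
    m=np.zeros((840,1120),np.uint8);B=hull_pts(-55,55,-75,75,0,22);c,s=np.cos(q[2]),np.sin(q[2])
    uv=proj(p,B@np.array([[c,-s,0],[s,c,0],[0,0,1]]).T+[q[0],q[1],0])
    cv2.fillConvexPoly(m,np.int32(np.round(cv2.convexHull(np.float32((uv+.5)*sc-.5))*16)),255,shift=4)
    return cv2.resize(m,(560,420),interpolation=cv2.INTER_AREA)/255.,uv
M=[]
for p in(T,S):
    r=min(arm.regions_of(p,"tray_center"),key=lambda d:np.linalg.norm(onz(p,d["at"],12)[:2]-[418,-258]));M.append(r["region"].astype(float))
def f(q,ids): return sum(np.abs(rend((T,S)[i],q)[0]-M[i]).sum()/M[i].sum() for i in ids)
for ids in([0],[1],[0,1]):
  best=None
  for a in(-.4,-.3,.4,1.2,):
    x0=np.array([415,-255,a]);r=minimize(f,x0,args=(ids,),method="Nelder-Mead",options=dict(initial_simplex=np.vstack([x0,x0+[10,0,0],x0+[0,10,0],x0+[0,0,.15]]),xatol=.01,fatol=1e-5))
    if best is None or r.fun<best.fun:best=r
  print(ids,best.x,best.fun)
for n,p,cr in(("T",T,(320,200,400,270)),("S",S,(260,190,340,250))):
    q=cv2.resize(p["frame"][:,:,::-1],None,fx=8,fy=8,interpolation=cv2.INTER_CUBIC)
    uv=rend(p,best.x)[1];h=cv2.convexHull(np.float32(uv*8+4))
    cv2.polylines(q,[np.int32(h)],True,(0,0,255),1)
    c=proj(p,[[best.x[0],best.x[1],12]])[0]*8+4;cv2.circle(q,tuple(int(v) for v in c),4,(0,255,0),-1)
    cv2.imwrite(f"pics/tray{n}.png",q[cr[1]*8:cr[3]*8,cr[0]*8:cr[2]*8])
E
python3 tray.py
```

```text
[0] [ 412.77 -255.67   -0.4 ] 0.027779165031688844
[1] [ 412.27 -253.9    -0.41] 0.10073556375245367
[0, 1] [ 412.63 -255.29   -0.4 ] 0.13450795869727167
```

View pics/trayT.png

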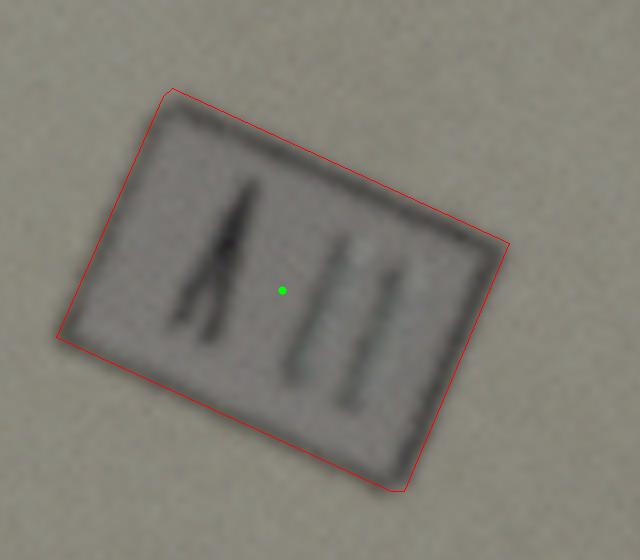

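View pics/mS.png

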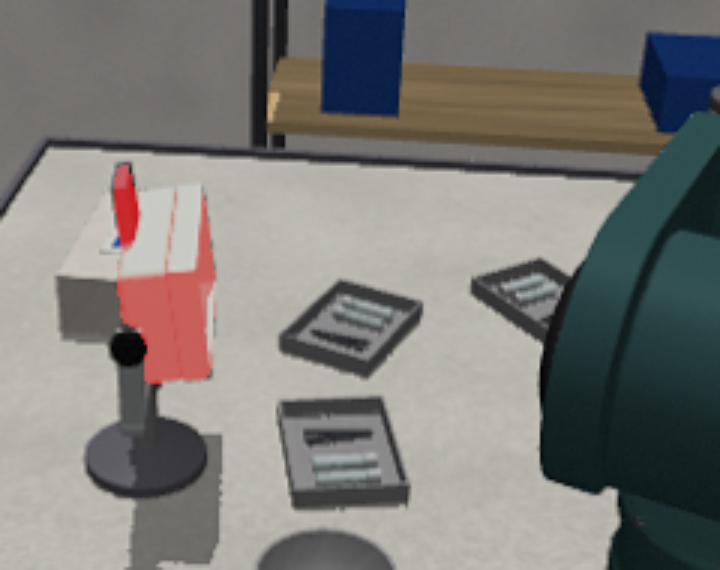

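```bash
python3 - <<'E'
import numpy as np
from bench import arm
o=np.array([599.5,13.6,200]);t=np.array([412.7,-255.4,12]);d=t-o
print("yaw",np.arctan2(-d[1],-d[0]),"tilt",np.arctan2(-d[2],np.hypot(*d[:2])))
s=arm.get_obs();print(s["tool_pos"],s["tool_rot"],s["clock"])
import cv2
R=cv2.Rodrigues(s["tool_rot"])[0]
print("tool y heading",np.arctan2(R[1,1],R[0,1]))
print("shift to above tab z=380:",R.T@(np.array([599.5,13.6,380])-s["tool_pos"]))
E
```

```text
yaw 0.9638225961468436 tilt 0.5211189115714706
[238.29229711 631.55285153 218.65430713] [-5.63646450e-01 -3.09060451e+00 -3.89678174e-05] 1.6
tool y heading 1.2100130277783672
shift to above tab z=380: [-556.09267283 -450.6568825  -161.36442428]
```

The crop confirms T2 at (413,-255). I need a yaw of about 0.964, up from 0.135 now, and a tilt of about 0.521 down. I'll move over the tab.

```bash
python3 -m pendant '[-0.02,-0.015,-0.04,0, -0.05,-0.04,-0.075,0, -0.085,-0.07,-0.105,0, -0.12,-0.1,-0.13,0, -0.155,-0.125,-0.16,0]' 1 5
python3 -m pendant '[-0.038,-0.031,0,0, -0.076,-0.062,0,0, -0.114,-0.093,0,0, -0.152,-0.124,0,0, -0.19,-0.155,0,0]'
python3 -m pendant '[-0.038,-0.031,0,0, -0.076,-0.062,0,0, -0.114,-0.093,0,0, -0.152,-0.124,0,0, -0.19,-0.155,0,0]'
python3 -m pendant '[0,0,0,0.14, 0,0,0,0.28, 0,0,0,0.42, 0,0,0,0.56, 0,0,0,0.70]'
cat > st.py <<'E'
import numpy as np,cv2,sys
from bench import arm
np.set_printoptions(precision=4,suppress=True)
s=arm.get_obs();R=cv2.Rodrigues(s["tool_rot"])[0]
print(s["clock"],"pos",s["tool_pos"],"yhead",np.arctan2(R[1,1],R[0,1]),"F",s["ft_force"],"w",s["width"],"j",s["joint_pos"])
if len(sys.argv)>1:
    g=np.array([float(v) for v in sys.argv[1:4]]);print("shift mm",R.T@(g-s["tool_pos"]))
E
python3 st.py 599.5 13.6 380
```

```text
clock: 2.1
tool_pos: [334.0, 466.6, 372.8]
tool_rot: [0.563, 3.091, 0.0]
ft_force: [0.9, 0.4, 0.2]
width: 92.6
clock: 2.6
tool_pos: [457.2, 254.4, 372.1]
tool_rot: [0.563, 3.09, 0.001]
ft_force: [0.6, 0.8, 0.9]
width: 93.0
clock: 3.1
tool_pos: [580.4, 42.1, 372.1]
tool_rot: [0.564, 3.09, 0.0]
ft_force: [-0.6, 1.7, -0.2]
width: 92.9
clock: 3.6
tool_pos: [579.8, 44.1, 371.9]
tool_rot: [1.597, 2.705, 0.0]
ft_force: [-0.6, -0.4, -0.0]
width: 93.0
3.6 pos [579.7599  44.0797 371.8941] yhead 0.5040817088053664 F [-0.6092 -0.407  -0.0435] w 93.0304941227476 j [ 0.032  -0.0867  1.4009 -0.      1.8273 -0.4721]
shift mm [-36.2233   2.5632  -8.105 ]
```

```bash
python3 -m pendant '[-0.018,0.002,0,0.12, -0.036,0.003,0,0.24, -0.036,0.003,0,0.37, -0.036,0.003,0,0.37, -0.036,0.003,0,0.37]'
python3 st.py 603 13.6 272
python3 - <<'E'
from h import *
for c in("side","top"):
    p=arm.grab_frame(c);save(p,c+"2.png",(160,100,400,280),3)
E
```

```text
clock: 4.1
tool_pos: [599.9, 14.3, 371.9]
tool_rot: [2.056, 2.375, 0.0]
ft_force: [-0.2, 0.6, -0.2]
width: 92.8
4.1 pos [599.9054  14.3186 371.8885] yhead 0.14395512586905676 F [-0.2098  0.5955 -0.1629] w 92.83206273185405 j [-0.0187 -0.0463  1.3625  0.      1.8253 -0.1626]
shift mm [-1.156   2.9546 99.8886]
```

View pics/side2.png

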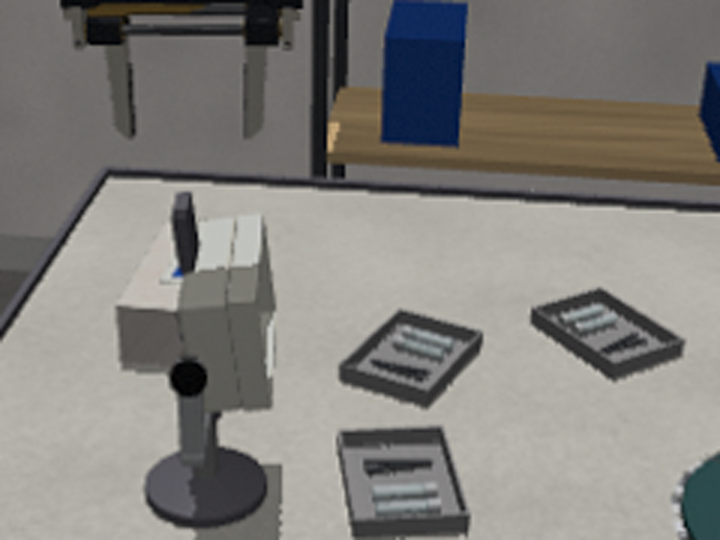

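The gripper is directly above the tab, with its fingers at about (120,100) and (255,100) in the crop and the tab midway between them at (183,225). I'll descend and close gently.

```bash
python3 -m pendant '[0,0.003,0.03,0.01, 0,0.003,0.06,0.01, 0,0.003,0.085,0.01, 0,0.003,0.1,0.01, 0,0.003,0.1,0.01]'
python3 -m pendant '[0,0,0,0,0,0,0,0,0,0,0,0,0,0,0,0,0,0,0,0]' -0.55 5
python3 -m pendant '[0,0,0,0,0,0,0,0,0,0,0,0,0,0,0,0,0,0,0,0]' -0.75 4
python3 st.py
```

```text
clock: 4.7
tool_pos: [602.4, 14.8, 270.1]
tool_rot: [-2.069, -2.361, 0.003]
ft_force: [-0.3, -0.9, 0.3]
width: 93.0
clock: 5.2
tool_pos: [603.0, 14.7, 272.2]
tool_rot: [2.072, 2.361, 0.0]
ft_force: [-0.4, -0.9, -0.3]
width: 57.6
clock: 5.7
tool_pos: [603.0, 14.7, 271.9]
tool_rot: [2.072, 2.361, 0.0]
ft_force: [0.8, 0.7, 1.3]
width: 17.5
5.7 pos [603.0398  14.6503 271.8829] yhead 0.1299352186852548 F [0.8002 0.6983 1.3041] w 17.547632216075456 j [-0.018  -0.0492  1.5255  0.      1.665  -0.1479]
```

```bash
python3 -m pendant '[0,0,0,-0.12, 0.001,0,0,-0.24, 0.001,-0.001,0,-0.36, 0.001,-0.001,0,-0.48, 0.001,-0.001,0,-0.6]' -0.75 6
python3 -m pendant '[0,0,0,-0.1, 0.001,0,0,-0.2, 0.001,0,0,-0.234, 0.001,0,0,-0.234, 0.001,0,0,-0.234]'
python3 st.py
python3 - <<'E'
from h import *
for c in("side","top"):
    p=arm.grab_frame(c);save(p,c+"3.png",(160,100,400,280),3)
E
```

```text
clock: 6.2
tool_pos: [601.5, 15.8, 271.9]
tool_rot: [-1.274, -2.871, -0.001]
ft_force: [-2.9, 4.5, 1.6]
width: 16.9
clock: 6.7
tool_pos: [601.0, 16.4, 271.8]
tool_rot: [-0.94, -2.997, -0.0]
ft_force: [-3.6, 2.2, 1.2]
width: 16.2
6.7 pos [601.0043  16.3679 271.8441] yhead 0.9627661056527356 F [-3.5677  2.2038  1.2327] w 16.162436760319604 j [-0.0153 -0.0531  1.5293  0.0002  1.6658 -0.978 ]
```

View pics/side3.png

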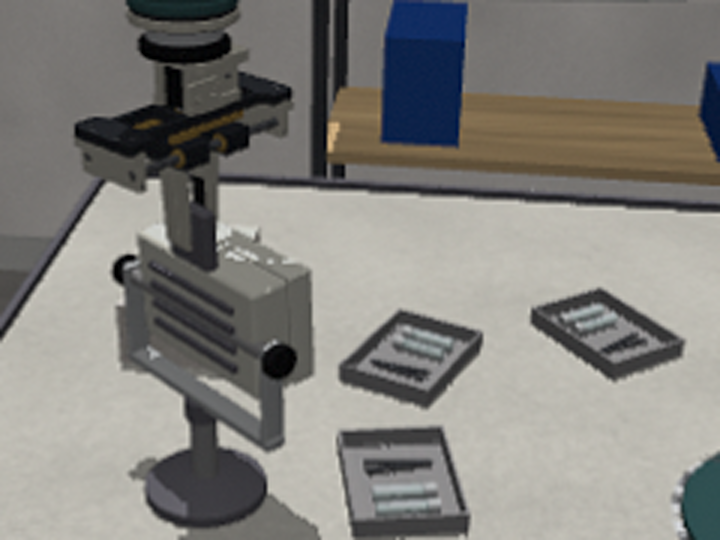

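View pics/top3.png

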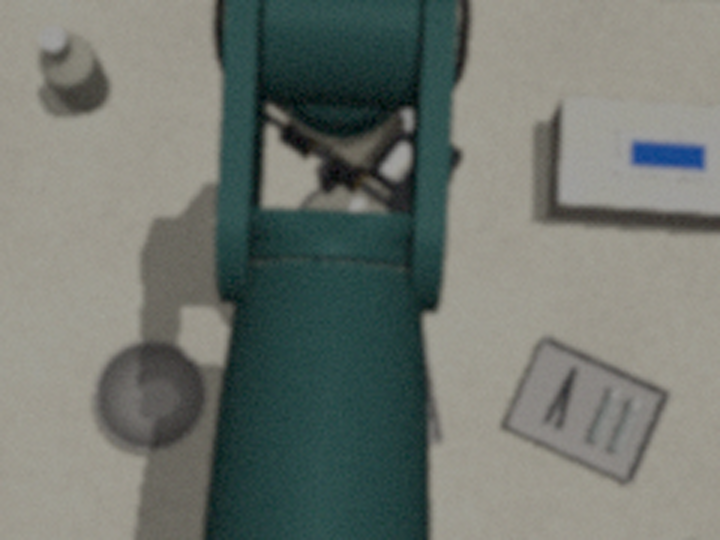

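The swivel followed. The side crop shows the back of the head at (195,330), now facing away from the tray. Next I'll open to about 40 mm and push the tab forward with the rear finger, to a held tilt of about 0.60.

```bash
python3 -m pendant '[0,0,0,0,0,0,0,0,0,0,0,0,0,-0.005,0,0,0,-0.012,0,0]' -0.14 10
python3 -m pendant '[0,-0.01,0,0,0,-0.02,0,0,0,-0.03,0,0,0,-0.038,0,0,0,-0.042,0,0]' 
python3 st.py
python3 -m pendant '[0,-0.004,0,0,0,-0.008,0,0,0,-0.01,0,0,0,-0.01,0,0,0,-0.01,0,0]' 
python3 st.py
```

```text
clock: 7.3
tool_pos: [594.2, 6.2, 271.8]
tool_rot: [0.938, 2.998, 0.0]
ft_force: [0.4, 2.0, 1.4]
width: 39.8
clock: 7.8
tool_pos: [570.0, -28.9, 272.0]
tool_rot: [0.939, 2.997, 0.0]
ft_force: [2.6, 2.9, -0.5]
width: 39.8
7.8 pos [569.9581 -28.8991 272.0054] yhead 0.9633647240819331 F [ 2.5828  2.9009 -0.5322] w 39.78446744797894 j [-0.0954 -0.1207  1.5923  0.      1.6695 -1.0587]
clock: 8.3
tool_pos: [564.8, -36.3, 272.0]
tool_rot: [0.939, 2.998, -0.0]
ft_force: [1.5, 1.8, 0.9]
width: 39.9
8.3 pos [564.7527 -36.3342 271.9903] yhead 0.9639854019489161 F [1.4814 1.7657 0.8511] w 39.89300549659778 j [-0.1092 -0.131   1.6017 -0.0001  1.6706 -1.0732]
```

```bash
python3 -m pendant '[0,0,0,0,0,0,0,0,0,0,0,0,0,0,0,0,0,0,0,0]' 1 10
python3 -m pendant '[0,0,-0.03,0,0,0,-0.07,0,0,0,-0.11,0,0,0,-0.15,0,0,0,-0.19,0]' 
python3 -m pendant '[0,0,-0.03,0,0,0.03,-0.05,0,0,0.08,-0.06,0,0,0.13,-0.06,0,0,0.18,-0.06,0]' 
cat > look.py <<'E'
import sys
from fit import *
np.set_printoptions(precision=3,suppress=True)
T=arm.grab_frame("top");S=arm.grab_frame("side");tag=sys.argv[1]
vs=[]
for n,p in(("T",T),("S",S)):
    save(p,f"{n}{tag}.png",(160,100,400,280),3)
    rr=[d for d in arm.regions_of(p,"lamp_head")];print(n,[(round(d["p"],2),d["at"],int(d["region"].sum())) for d in rr])
    if not rr: continue
    r=rr[0]["region"].astype(float)
    ok=np.ones_like(r);vs.append((p,r,ok))
t=np.array([412.7,-255.4,12])
for v in [[a] for a in vs]+[vs]:
  for fo in(True,False):
    x,f=fit(v,[599.5,13.6,.96,.45],fo); x=np.r_[599.5,13.6,x][-4:] if not fo else x
    print(x,round(f,3))
np.save("last.npy",x)
R=Rh(x[2],x[3])
for n,p in(("T",T),("S",S)):
    q=cv2.resize(p["frame"][:,:,::-1],None,fx=3,fy=3,interpolation=cv2.INTER_CUBIC)
    for B in BOX: cv2.polylines(q,[np.int32(cv2.convexHull(np.float32(proj(p,B@R.T+[x[0],x[1],200])*3+1)))],True,(0,0,255),1)
    cv2.imwrite(f"pics/o{n}{tag}.png",q[300:840,480:1200])
E
python3 look.py 4; python3 st.py
```

```text
clock: 8.8
tool_pos: [564.5, -36.4, 271.5]
tool_rot: [-0.939, -2.997, 0.0]
ft_force: [0.2, 0.3, 0.5]
width: 75.4
clock: 9.3
tool_pos: [564.3, -36.4, 463.3]
tool_rot: [-0.939, -2.998, 0.0]
ft_force: [-0.6, 0.7, 0.5]
width: 93.0
clock: 9.8
tool_pos: [667.5, 112.2, 522.2]
tool_rot: [0.939, 2.997, 0.0]
ft_force: [0.6, -2.3, -0.4]
width: 92.9
T [(0.85, [283.3, 163.1], 1533)]
S [(0.77, [233.7, 204.4], 2450)]
[596.695  12.106   0.878   0.294] 0.363
[599.5    13.6     0.873   0.355] 0.376
[599.818  13.503   0.795   0.456] 0.23
[599.5    13.6     0.787   0.451] 0.229
[598.719  14.022   0.83    0.392] 0.656
[599.5    13.6     0.837   0.39 ] 0.664
10.0 pos [667.4595 111.576  520.396 ] yhead 0.9654053561923662 F [-0.1522 -0.6296  0.1876] w 92.91931439334897 j [ 0.128   0.2137  0.84   -0.0002  2.0902 -0.8375]
```

View pics/oS4.png

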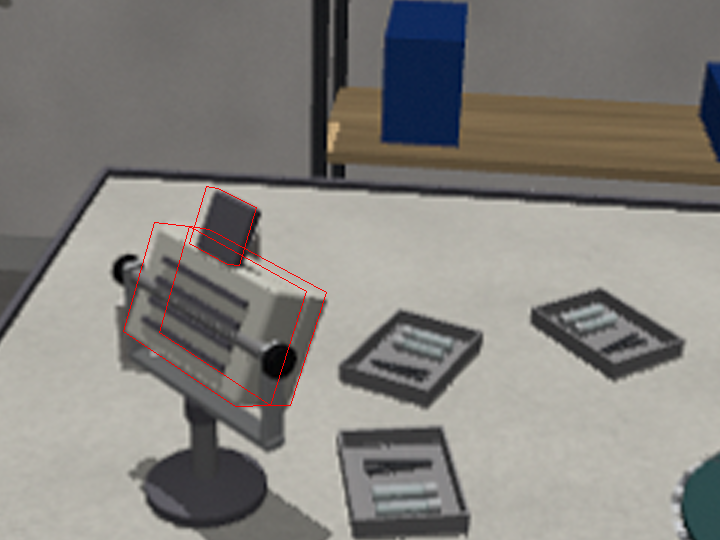

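View pics/oT4.png

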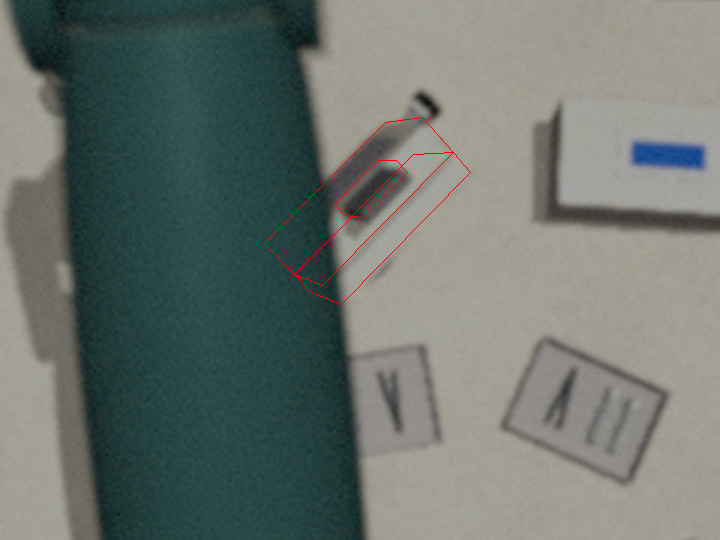

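The arm hides the lamp in the top view, from about (270,110) to (340,300) in the crop, so I'll move it aside.

```bash
python3 -m pendant '[0.035,0.025,0,0,0.07,0.05,0,0,0.105,0.075,0,0,0.14,0.1,0,0,0.175,0.125,0,0]'
python3 -m pendant '[0.035,0.025,0,0,0.07,0.05,0,0,0.105,0.075,0,0,0.14,0.1,0,0,0.175,0.125,0,0]'
python3 look.py 5
```

```text
clock: 10.5
tool_pos: [593.0, 313.1, 523.1]
tool_rot: [0.941, 2.996, 0.002]
ft_force: [1.0, 0.1, -0.1]
width: 93.1
clock: 11.0
tool_pos: [521.0, 515.5, 523.3]
tool_rot: [0.94, 2.996, 0.002]
ft_force: [0.6, -0.0, -0.2]
width: 93.1
T [(0.79, [280.4, 167.3], 1950), (0.68, [211.9, 231.9], 1102)]
S [(0.93, [234.4, 199.1], 2519)]
[597.466  13.749   0.845   0.363] 0.09
[599.5    13.6     0.854   0.36 ] 0.093
[598.369  12.894   0.814   0.474] 0.206
[599.5    13.6     0.8     0.465] 0.21
[597.685  14.569   0.827   0.402] 0.332
[599.5    13.6     0.807   0.419] 0.34
```

View pics/oS5.png

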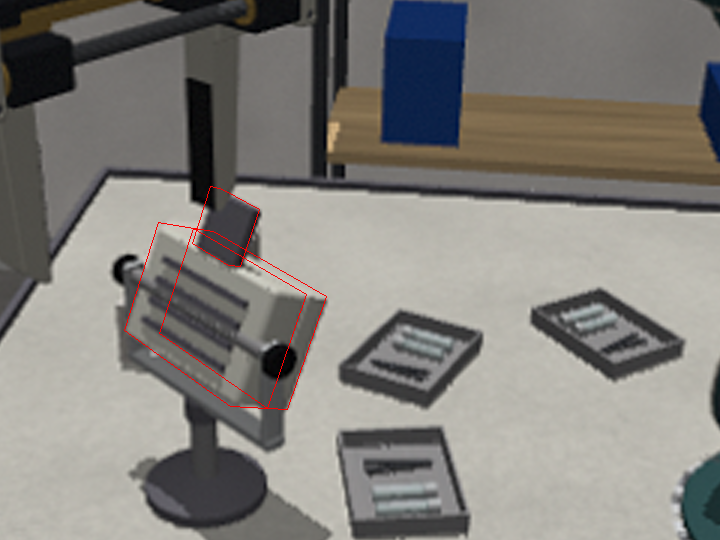

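View pics/oT5.png

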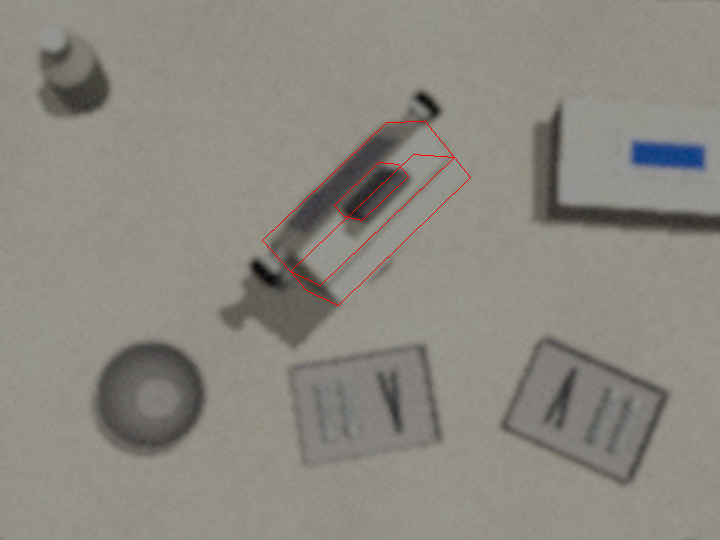

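The mask fits disagree (tilt 0.36 from the top view, 0.47 from the side). I'll measure from key points instead: the cap centres, the tab corners and the head edges.

```bash
python3 - <<'E'
from h import *
T=arm.grab_frame("top");S=arm.grab_frame("side")
save(T,"T6.png",(240,125,320,205),8);save(S,"S6.png",(190,150,290,250),7)
E
```

```text
(no output)
```

View pics/T6.png

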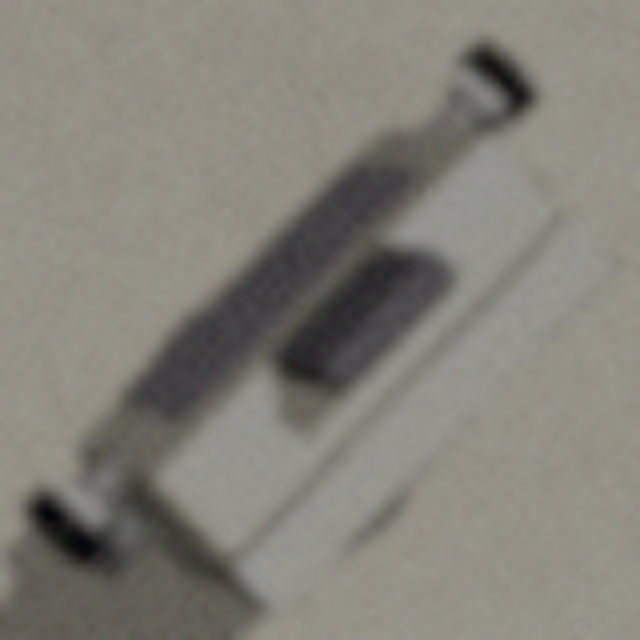

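View pics/S6.png

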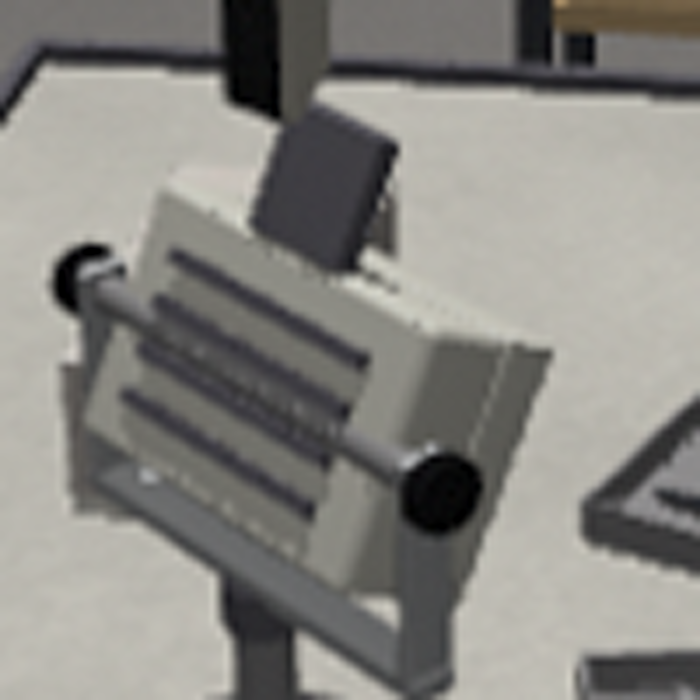

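```bash
cat > kp.py <<'E'
from fit import *
from scipy.optimize import least_squares
np.set_printoptions(precision=3,suppress=True)
def solve(T,S,kT,kS,tray=(412.7,-255.4,12),x0=(599.5,13.6,.9,.45)):
    def res(q,parts="TS",bias=None):
        R=Rh(q[2],q[3]);o=np.array([q[0],q[1],200.]);out=[]
        for n,p,k in(("T",T,kT),("S",S,kS)):
            if n in parts and k:
                a=np.array(k,float);out.append((proj(p,a[:,:3]@R.T+o)-a[:,3:]))
        return np.vstack(out)
    for parts in("T","S","TS"):
        if ("T" in parts and not kT) or ("S" in parts and not kS): continue
        r=least_squares(lambda q:res(q,parts).ravel(),x0,loss="soft_l1")
        J=r.jac;cov=np.linalg.inv(J.T@J)*0.5
        print(parts,r.x,"sd",np.sqrt(np.diag(cov)),"rms px",np.sqrt((res(r.x,parts)**2).mean()))
    d=np.array(tray)-[r.x[0],r.x[1],200]
    print("want yaw,tilt",np.arctan2(-d[1],-d[0]),np.arctan2(-d[2],np.hypot(d[0],d[1])))
    print(res(r.x).round(1).tolist())
    return r.x
E
cat > k6.py <<'E'
from kp import *
T=arm.grab_frame("top");S=arm.grab_frame("side")
kS=[[x,y,z,u/7+190-.43,v/7+150-.43] for x,y,z,u,v in[(5,-86,55,170,185),(5,86,55,430,335),(5,86,-55,345,590),(5,-86,-55,85,425),(-63,86,55,553,352),(-38,86,55,510,345),(7,-28,109,310,105),(7,-28,55,250,225),(7,28,55,345,270),(0,118,0,440,490)]]
kT=[[x,y,z,u/8+240-.43,v/8+125-.43] for x,y,z,u,v in[(-63,-86,55,615,262),(-63,86,55,265,608),(-38,-86,55,560,215),(-38,86,55,238,555),(5,86,55,158,480),(0,-114,0,503,75),(0,114,0,70,525)]]
solve(T,S,kT,kS)
E
python3 k6.py; python3 st.py
```

```text
T [601.345  12.497   0.845   0.473] sd [1.406 1.332 0.009 0.044] rms px 1.04509927049635
S [596.66   15.678   0.805   0.463] sd [1.077 1.913 0.013 0.021] rms px 1.1853621768637441
TS [600.366  13.371   0.839   0.512] sd [0.826 1.009 0.009 0.02 ] rms px 1.3378660102125686
want yaw,tilt 0.9612533196256519 0.520714845489473
[[0.4, 1.0], [1.7, 1.5], [2.0, 0.4], [-0.7, 2.0], [-0.9, 0.4], [-0.5, -0.0], [-2.0, 0.0], [-1.1, -2.0], [0.8, -1.7], [-2.8, 0.8], [-2.8, -0.6], [0.3, 0.2], [0.3, -0.3], [-2.1, -2.2], [-0.8, -1.0], [-1.6, -0.3], [0.7, 0.9]]
11.4 pos [522.3196 514.0352 522.8497] yhead 0.9622860007999123 F [ 0.2865 -0.5663  0.4851] w 93.0714198144527 j [ 0.7427  0.3596  0.6569 -0.0002  2.1239 -0.2197]
```

Yaw reads about 0.84 (0.96 wanted) and tilt about 0.49, so the yaw slipped within the grip. For the correction I'll grip the tab across its width, with the jaws along the head's y axis. That holds the yaw and lets the head pivot in tilt.

```bash
python3 -m pendant '[-0.03,-0.035,0,0,-0.06,-0.07,0,0,-0.09,-0.105,0,0,-0.12,-0.14,0.02,0,-0.15,-0.175,0.03,0]' 1 10
python3 -m pendant '[-0.03,-0.035,0.01,0,-0.06,-0.07,0.02,0,-0.09,-0.105,0.04,0,-0.12,-0.14,0.06,0,-0.15,-0.175,0.08,0]'
python3 -m pendant '[-0.02,-0.03,0,0.14,-0.045,-0.057,0,0.28,-0.045,-0.057,0,0.42,-0.045,-0.057,0,0.56,-0.045,-0.057,0,0.7]'
python3 -m pendant '[0,0,0,0.14,0,0,0,0.28,0,0,0,0.42,0,0,0,0.56,0,0,0,0.7]'
python3 -m pendant '[0,0,0,0.14,0,0,0,0.28,0,0,0,0.29,0,0,0,0.29,0,0,0,0.29]'
python3 st.py 572.7 -17.1 258
```

```text
clock: 11.9
tool_pos: [545.0, 283.5, 491.1]
tool_rot: [0.94, 2.997, 0.0]
ft_force: [1.6, -0.2, 0.2]
width: 93.4
clock: 12.4
tool_pos: [567.9, 54.9, 412.0]
tool_rot: [0.94, 2.996, 0.001]
ft_force: [0.2, -0.0, -0.0]
width: 93.1
clock: 12.9
tool_pos: [572.5, -16.1, 412.6]
tool_rot: [1.919, 2.486, 0.001]
ft_force: [0.4, 0.4, -0.4]
width: 93.1
clock: 13.4
tool_pos: [572.5, -15.7, 412.6]
tool_rot: [2.655, 1.679, 0.001]
ft_force: [-0.1, 0.0, 0.4]
width: 92.9
clock: 13.9
tool_pos: [572.8, -15.0, 412.3]
tool_rot: [2.863, 1.292, 0.0]
ft_force: [0.7, 0.2, -0.0]
width: 92.9
13.9 pos [572.8455 -15.0361 412.2996] yhead -0.7231737279043282 F [ 0.6847  0.2169 -0.0407] w 92.93035863183707 j [-0.0707 -0.091   1.3395 -0.      1.8928  0.6524]
shift mm [ -1.6696   1.2143 154.2997]
```

```bash
python3 -m pendant '[-0.002,0.001,0.03,0,-0.002,0.001,0.06,0,-0.002,0.001,0.08,0,-0.002,0.001,0.085,0,-0.002,0.001,0.085,0]'
python3 - <<'E'
from h import *
p=arm.grab_frame("side");save(p,"s7.png",(190,120,290,250),6)
E
```

```text
clock: 14.4
tool_pos: [572.3, -16.9, 327.1]
tool_rot: [-2.864, -1.29, 0.001]
ft_force: [0.2, -0.3, 0.4]
width: 93.1
```

View pics/s7.png

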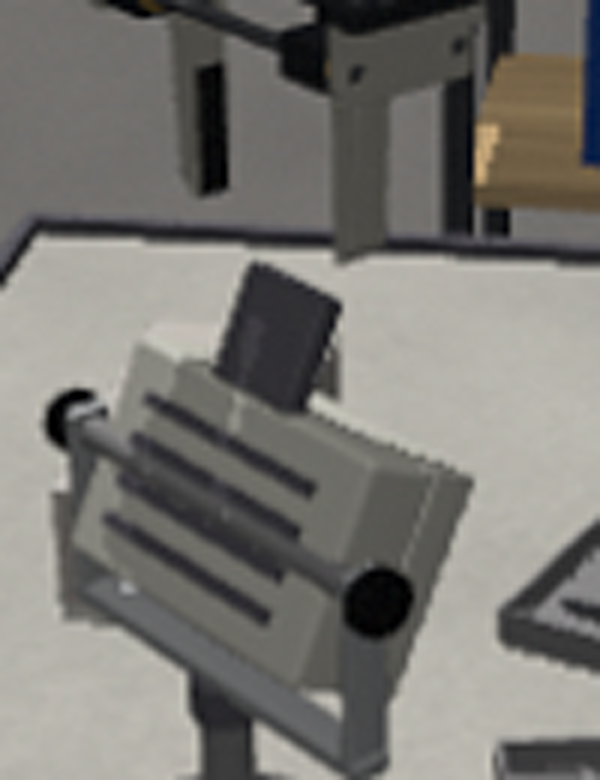

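The fingers, with tips at (205,190) and (355,255), straddle the tab's width around (280,330). I'll descend and close.

```bash
python3 -m pendant '[0,0,0.025,0,0,0,0.05,0,0,0,0.065,0,0,0,0.069,0,0,0,0.069,0]'
python3 -m pendant '[0,0,0,0,0,0,0,0,0,0,0,0,0,0,0,0,0,0,0,0]' 0.1 15
python3 st.py
```

```text
clock: 14.95
tool_pos: [572.7, -16.9, 258.8]
tool_rot: [2.865, 1.288, 0.001]
ft_force: [0.7, -0.9, -0.1]
width: 92.8
clock: 15.45
tool_pos: [572.5, -16.9, 258.3]
tool_rot: [2.865, 1.288, 0.0]
ft_force: [0.5, 0.0, 0.6]
width: 57.7
15.45 pos [572.5188 -16.8669 258.3227] yhead -0.7259943583663115 F [0.5328 0.0106 0.5686] w 57.66097974559191 j [-0.074  -0.1147  1.6087 -0.      1.6473  0.652 ]
```

```bash
python3 -m pendant '[0,0,0,0,0,0,0,0,0,0,0,0,0,0,0,0,0,0,0,0]' 0.1 25
python3 st.py
python3 - <<'E'
from h import *
p=arm.grab_frame("side");save(p,"s8.png",(190,120,290,250),6)
E
```

```text
clock: 15.95
tool_pos: [572.5, -16.9, 258.2]
tool_rot: [2.865, 1.288, 0.0]
ft_force: [-0.9, -1.1, 2.2]
width: 56.2
15.95 pos [572.4967 -16.8778 258.2274] yhead -0.7260210696395762 F [-0.8584 -1.1034  2.2225] w 56.24700152532704 j [-0.074  -0.1146  1.6088 -0.      1.6472  0.652 ]
```

View pics/s8.png

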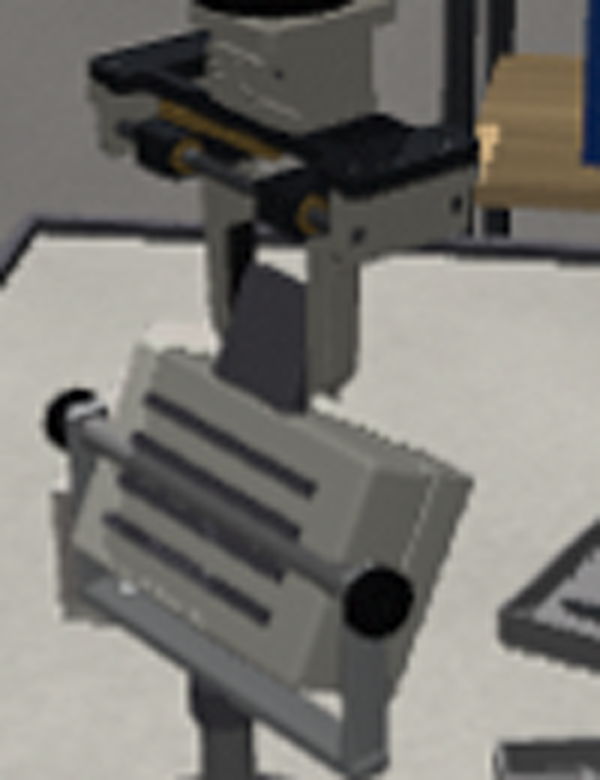

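The width reads 56.2 mm, so the pads sit flush. That gives a yaw of 0.845, which matches the vision. Next I'll swivel to 0.961 and tilt to a hold of about 0.62.

```bash
python3 -m pendant '[0,0.001,0,-0.03,0,0.003,0,-0.06,0,0.004,0,-0.09,0,0.005,0,-0.116,0,0.005,0,-0.116]'
python3 st.py
python3 -m pendant '[-0.003,0,0.0015,0,-0.006,0,0.0035,0,-0.008,0,0.005,0,-0.01,0,0.006,0,-0.01,0,0.006,0]' 0.1 15
python3 st.py 571.1 -28.2 252.1
```

```text
clock: 16.5
tool_pos: [576.2, -20.0, 258.2]
tool_rot: [-2.785, -1.453, -0.0]
ft_force: [-2.3, 3.3, 2.4]
width: 56.0
16.5 pos [576.1822 -19.9714 258.1694] yhead -0.6090593853305236 F [-2.2824  3.3139  2.4363] w 56.00704446560982 j [-0.0791 -0.1061  1.6011  0.0005  1.6468  0.5299]
clock: 17.0
tool_pos: [570.3, -28.6, 252.2]
tool_rot: [-2.786, -1.451, -0.0]
ft_force: [-2.7, 3.3, 3.7]
width: 56.0
17.0 pos [570.254  -28.5594 252.1537] yhead -0.6105149812377106 F [-2.7082  3.3197  3.7185] w 55.99437114974668 j [-0.0948 -0.1177  1.6214  0.0001  1.6378  0.5157]
shift mm [0.7795 0.4872 0.0538]
```

```bash
python3 -m pendant '[0,0,0,0,0,0,0,0,0,0,0,0,0,0,0,0,0,0,0,0]' 1 15
python3 -m pendant '[0,0,-0.03,0,0,0,-0.07,0,0,0,-0.11,0,0,0,-0.15,0,0,0,-0.19,0]'
python3 -m pendant '[0.03,-0.03,0,0,0.06,-0.06,0,0,0.09,-0.09,0,0,0.12,-0.12,0,0,0.15,-0.15,0,0]'
python3 -m pendant '[0.03,-0.03,0,0,0.06,-0.06,0,0,0.09,-0.09,0,0,0.12,-0.12,0,0,0.15,-0.15,0,0]'
python3 st.py
python3 - <<'E'
from h import *
T=arm.grab_frame("top");S=arm.grab_frame("side")
save(T,"T9.png",(240,125,320,205),8);save(S,"S9.png",(190,150,290,250),7)
save(S,"S9f.png",None,1.4)
E
```

```text
clock: 17.5
tool_pos: [570.5, -28.4, 252.0]
tool_rot: [-2.786, -1.452, 0.0]
ft_force: [-0.2, -1.2, -0.6]
width: 90.4
clock: 18.0
tool_pos: [570.2, -28.3, 443.8]
tool_rot: [2.786, 1.452, 0.0]
ft_force: [0.2, 0.0, 0.0]
width: 92.4
clock: 18.5
tool_pos: [532.9, 182.1, 442.2]
tool_rot: [2.786, 1.451, 0.0]
ft_force: [0.8, 1.1, 0.1]
width: 92.9
clock: 19.0
tool_pos: [495.8, 391.1, 442.1]
tool_rot: [2.786, 1.452, 0.0]
ft_force: [0.3, -1.0, 0.0]
width: 92.9
19.0 pos [495.8379 391.1005 442.1344] yhead -0.6099484159077947 F [ 0.2663 -1.0151  0.0058] w 92.94524455507315 j [ 0.6275  0.0501  1.1517 -0.0002  1.9396  1.2374]
```

View pics/T9.png

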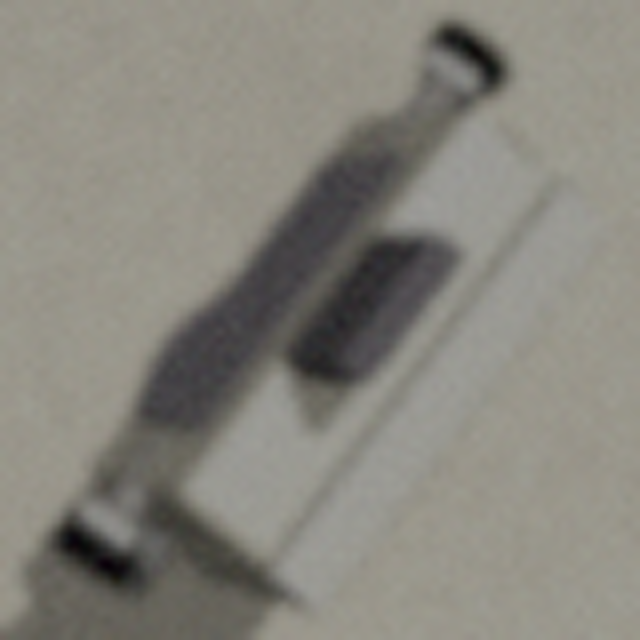

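View pics/S9.png

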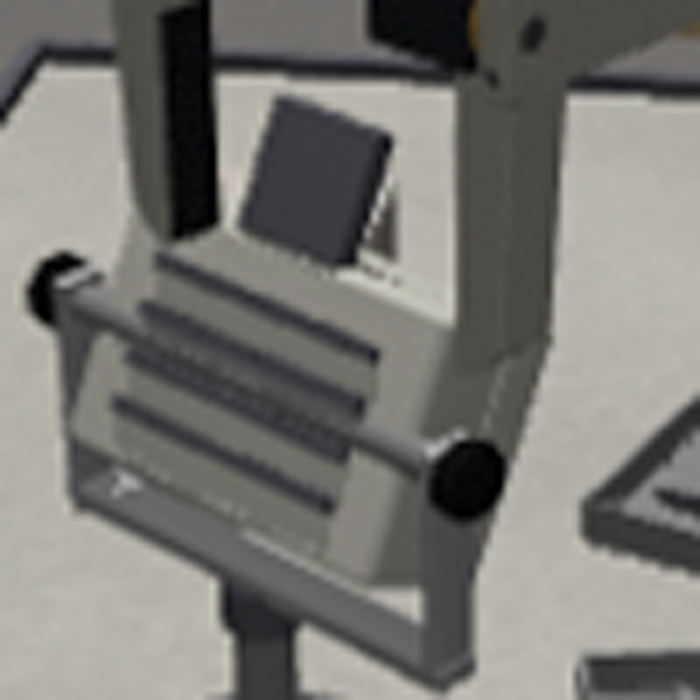

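The gripper blocks part of the side view, so I'll move it clear and look again.

```bash

python3 -m pendant '[0,-0.03,-0.03,0,0,-0.06,-0.05,0,0,-0.09,-0.07,0,0,-0.12,-0.09,0,0,-0.15,-0.1,0]'
python3 - <<'E'
from h import *
T=arm.grab_frame("top");S=arm.grab_frame("side")
save(T,"T10.png",(245,125,320,205),9);save(S,"S10.png",(190,155,275,245),8)
E
```

```text
clock: 19.6
tool_pos: [372.7, 475.3, 544.1]
tool_rot: [-2.786, -1.451, -0.003]
ft_force: [-0.0, 0.7, 0.1]
width: 92.8
```

View pics/T10.png

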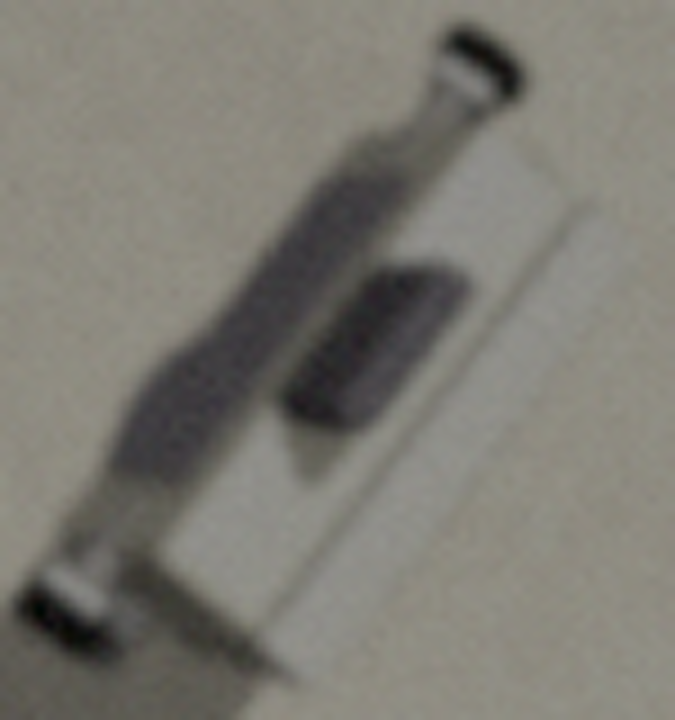

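View pics/S10.png

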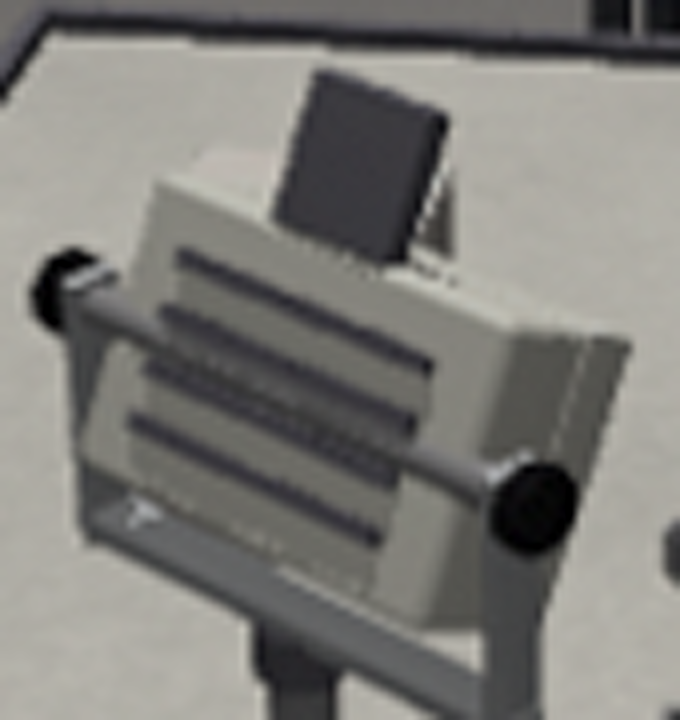

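```bash
cat > k10.py <<'E'
from kp import *
T=arm.grab_frame("top");S=arm.grab_frame("side")
kS=[[x,y,z,u/8+190-.44,v/8+155-.44] for x,y,z,u,v in[(5,-86,55,160,183),(5,86,55,508,330),(5,86,-55,423,630),(5,-86,-55,82,460),(-63,86,55,630,345),(-38,86,55,590,335),(7,-28,109,318,70),(7,28,109,438,118),(7,-28,55,275,215),(7,28,55,400,262),(0,118,0,535,507)]]
kT=[[x,y,z,u/9+245-.44,v/9+125-.44] for x,y,z,u,v in[(-63,-86,55,628,240),(-63,86,55,300,685),(-38,-86,55,585,205),(-38,86,55,262,630),(5,86,55,160,560),(5,-86,55,480,135),(0,-114,0,483,62),(0,114,0,65,615),(-7,-28,109,470,280),(-7,28,109,360,428)]]
x=solve(T,S,kT,kS)
for n,p,(a,b,c,d),s in(("T",T,(245,125,320,205),9),("S",S,(190,155,275,245),8)):
    q=cv2.resize(p["frame"][b:d,a:c,::-1],None,fx=s,fy=s,interpolation=cv2.INTER_CUBIC);R=Rh(x[2],x[3])
    for B in BOX:
        uv=((proj(p,B@R.T+[x[0],x[1],200])-[a,b])+.44)*s
        for i in range(8):
            for j in(1,2,4):
                if not i&j: cv2.line(q,tuple(np.int32(uv[i])),tuple(np.int32(uv[i|j])),(0,0,255),1)
    cv2.imwrite(f"pics/k{n}.png",q)
E
python3 k10.py
```

```text
T [599.691  13.532   0.973   0.435] sd [1.331 1.235 0.011 0.022] rms px 1.1632536975362286
S [596.932  16.778   0.933   0.451] sd [1.204 1.713 0.016 0.022] rms px 1.0818212364171151
TS [599.352  15.216   0.963   0.47 ] sd [0.816 0.918 0.009 0.016] rms px 1.2452125661992794
want yaw,tilt 0.9669957267795273 0.5194825712289343
[[1.1, 1.9], [0.9, 1.1], [-0.2, -0.0], [-1.4, 1.7], [-1.6, -0.3], [0.8, -2.6], [-0.7, -0.2], [-2.3, 0.9], [0.7, 1.0], [0.1, 1.4], [-0.8, -2.4], [0.7, -1.4], [-1.5, 0.9], [-2.4, -0.1], [0.8, -0.8], [0.3, -0.5], [-0.8, -1.1], [-0.9, -1.3], [-1.4, -0.3], [-2.3, 0.1], [1.1, 0.9]]
```

View pics/kS.png

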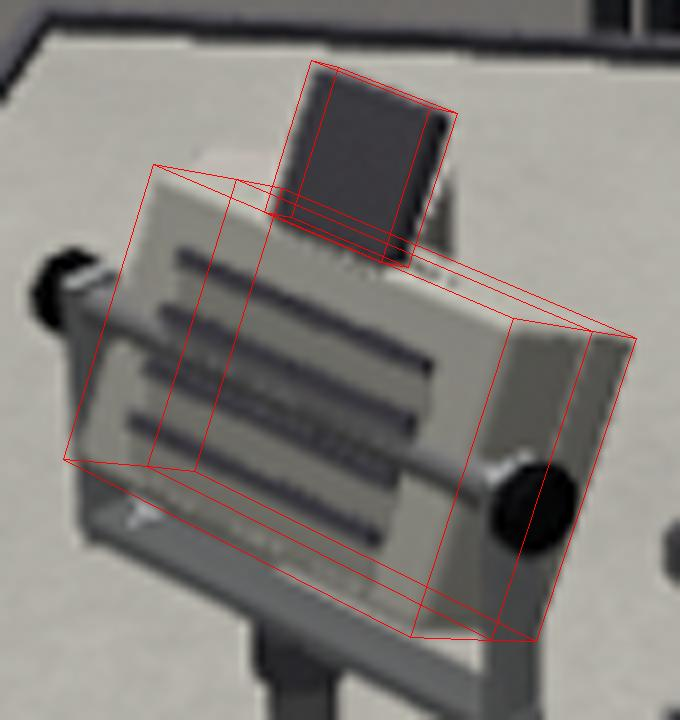

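View pics/kT.png

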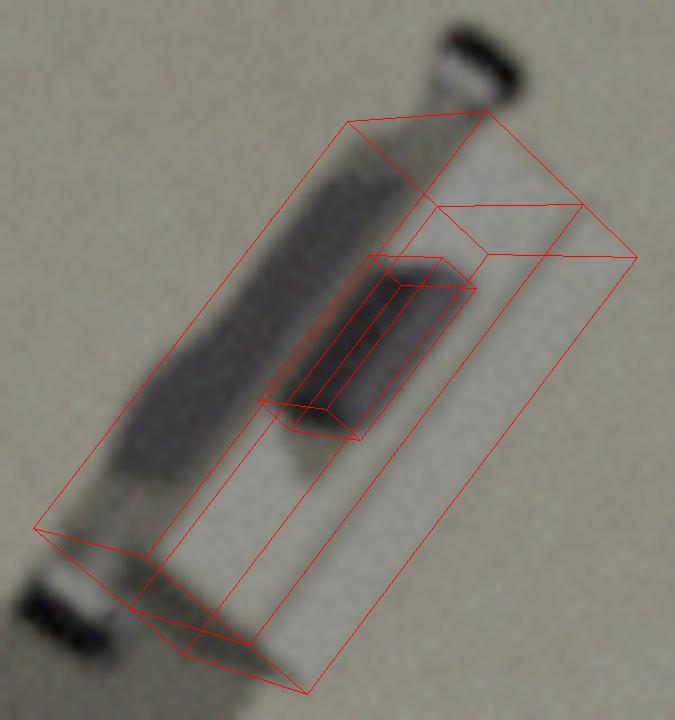

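```bash
cat >> k10.py <<'E'
print("---")
def res2(q,fixyaw=None):
    tilt,du,dv,eu,ev,s=q[:6];yaw=.961 if len(q)<7 else q[6]
    R=Rh(yaw,tilt);o=np.array([599.8,13.9,200.]);out=[]
    for p,k,off in((T,kT,(du,dv)),(S,kS,(eu,ev))):
        a=np.array(k,float);P=a[:,:3].copy();P[:,1:]*=s
        P[a[:,1]==118,1]=118
        out.append(proj(p,P@R.T+o)+off-a[:,3:])
    return out
for q0 in([.47,0,0,0,0,1],[.47,0,0,0,0,1,.96]):
    for which in("T","S","TS"):
        f=lambda q:np.r_[np.vstack([r for r,n in zip(res2(q),"TS") if n in which]).ravel(),np.array(q[1:5])*.5,(q[5]-1)*50]
        r=least_squares(f,q0,loss="soft_l1");print(which,r.x,"rms",np.sqrt((r.fun**2).mean()), "sd",np.sqrt(np.linalg.inv(r.jac.T@r.jac)[0,0]))
# line directions in side picture vs tilt
L={"back right":((5,86,55),(5,86,-55),(510,330),(423,630)),"tab left":((7,-28,109),(7,-28,55),(318,70),(275,215)),"tab right":((7,28,109),(7,28,55),(438,118),(400,262)),"hood right":((-63,86,55),(-63,86,-55),(630,345),(545,640))}
for n,(a,b,u,v) in L.items():
    m=np.degrees(np.arctan2(v[0]-u[0],v[1]-u[1]))
    g=[]
    for t in np.linspace(.35,.65,31):
        R=Rh(.961,t);P=proj(S,np.array([a,b],float)@R.T+[599.8,13.9,200]);d=P[1]-P[0];g.append(np.degrees(np.arctan2(d[0],d[1])))
    print(n,round(m,2),"tilt",np.interp(-m,-np.array(g),np.linspace(.35,.65,31)) if g[0]>g[-1] else np.interp(m,g,np.linspace(.35,.65,31)),g[0],g[-1])
E
python3 k10.py|sed -n '/---/,$p'
```

```text
---
T [ 0.438  0.396 -0.054  0.     0.     0.978] rms 0.9363292849896339 sd 0.026026929895907103
S [ 0.473 -0.    -0.     0.917  0.389  0.973] rms 0.8243793128435324 sd 0.02618395236620768
TS [ 0.457  0.213 -0.255  1.104  0.451  0.973] rms 0.9191209057081128 sd 0.018850371871054147
T [ 0.438  0.331  0.058  0.    -0.     0.978  0.973] rms 0.9236974849060678 sd 0.026329539555312028
S [ 0.471  0.    -0.     0.918  0.384  0.974  0.957] rms 0.8226522749113812 sd 0.02990191608347787
TS [ 0.459  0.143 -0.207  1.122  0.47   0.972  0.968] rms 0.9188793375132602 sd 0.01957755803552149
back right -16.17 tilt 0.42121916702227047 -13.56923635670953 -24.203208927916528
tab left -16.52 tilt 0.4480044872444526 -12.599817769330032 -24.318673411632275
tab right -14.78 tilt 0.3943171411216983 -13.069763523675979 -24.280934981732667
hood right -16.07 tilt 0.4074159411366372 -14.077190166853448 -24.187036614688957
```

```bash
cat > edge.py <<'E'
from kp import *
def subline(g,a,b,half=2.5,n=30):
    a=np.array(a,float);b=np.array(b,float);d=(b-a)/np.linalg.norm(b-a);nn=np.array([-d[1],d[0]])
    for it in range(3):
        pts=[];w=[]
        for t in np.linspace(.12,.88,n):
            c=a+(b-a)*t;s=np.arange(-half,half+.01,.25);P=c+s[:,None]*nn
            v=cv2.remap(g,np.float32(P[:,0])[None],np.float32(P[:,1])[None],cv2.INTER_CUBIC)[0]
            dv=np.abs(np.gradient(cv2.GaussianBlur(v[None],(0,0),2)[0]));dv-=dv.min()
            k=dv**3;pts.append(c+nn*(k@s)/k.sum());w.append(dv.max())
        pts=np.float32(pts)
        l=cv2.fitLine(pts,cv2.DIST_HUBER,0,.01,.01).ravel()
        dd=l[:2]*np.sign(l[:2]@d);nn2=np.array([-dd[1],dd[0]])
        a=l[2:]+dd*((a-l[2:])@dd);b=l[2:]+dd*((b-l[2:])@dd);d=dd;nn=nn2
    return a,b,np.std((pts-l[2:])@nn2),np.mean(w)
def tilts(S,L,yaw,o=(599.8,13.9,200)):
    g=np.float32(S["frame"]).mean(2);ts=np.linspace(.2,.8,61)
    for n,(A,B,u,v) in L.items():
        a,b,sd,w=subline(g,u,v);m=np.arctan2(b[0]-a[0],b[1]-a[1]);G=[]
        for t in ts:
            P=proj(S,np.array([A,B],float)@Rh(yaw,t).T+np.array(o));d=P[1]-P[0];G.append(np.arctan2(d[0],d[1]))
        G=np.array(G);print(n,np.round([a,b],1).tolist(),"sd %.2f w %.1f len %.0f tilt %.3f"%(sd,w,np.linalg.norm(b-a),np.interp(-m,-G,ts)))
E
python3 - <<'E'
from edge import *
S=arm.grab_frame("side")
c=lambda u,v:(u/8+190-.44,v/8+155-.44)
L={"back right":((5,86,55),(5,86,-55),c(510,330),c(423,630)),"tab left":((7,-28,109),(7,-28,55),c(316,70),c(273,215)),"tab r front":((-7,28,109),(-7,28,55),c(448,118),c(408,262)),"tab right":((7,28,109),(7,28,55),c(430,118),c(390,262)),"hood right":((-63,86,55),(-63,86,-55),c(630,345),c(577,480)),"back left":((5,-86,55),(5,-86,-55),c(156,185),c(130,280)),"backleft2":((5,-86,55),(5,-86,-55),c(117,335),c(82,455)),
"slotR":((5,60,30),(5,60,-30),c(434,365),c(380,545)),"slotL":((5,-60,30),(5,-60,-30),c(178,255),c(130,420))}
tilts(S,L,.961)
E
```

```text
back right [[254.0, 196.0], [242.0, 233.2]] sd 0.58 w 3.9 len 39 tilt 0.466
tab left [[228.8, 163.2], [223.4, 181.3]] sd 0.09 w 16.0 len 19 tilt 0.450
tab r front [[246.1, 169.5], [240.2, 187.2]] sd 0.15 w 17.9 len 19 tilt 0.486
tab right [[246.0, 170.1], [239.9, 187.8]] sd 0.15 w 17.8 len 19 tilt 0.500
hood right [[268.4, 197.7], [263.1, 215.0]] sd 0.08 w 13.6 len 18 tilt 0.435
back left [[209.0, 177.7], [205.6, 189.5]] sd 0.13 w 6.1 len 12 tilt 0.448
backleft2 [[204.4, 196.6], [197.3, 210.4]] sd 0.35 w 9.1 len 15 tilt 0.724
slotR [[244.4, 200.4], [237.4, 222.8]] sd 0.43 w 5.8 len 23 tilt 0.463
slotL [[212.7, 186.8], [205.9, 207.1]] sd 0.68 w 4.5 len 21 tilt 0.507
```

The tilt is about 0.46, from edges, keypoints and mask together, against 0.52 wanted. The yaw of 0.96 is right. Spring-back is about 0.14, so I'll regrip the tab by its sides and push to a hold of about 0.66.

```bash
python3 -m pendant '[-0.025,0.038,0,0,-0.05,0.076,0,0,-0.075,0.114,0.01,0,-0.1,0.152,0.02,0,-0.125,0.19,0.03,0]' 1 10
python3 -m pendant '[-0.025,0.038,0.01,0,-0.05,0.076,0.02,0,-0.075,0.114,0.04,0,-0.1,0.152,0.06,0,-0.125,0.19,0.08,0]'
python3 -m pendant '[-0.02,0.03,0.01,0,-0.035,0.06,0.02,0,-0.037,0.07,0.03,0,-0.037,0.07,0.03,0,-0.037,0.07,0.03,0]'
python3 st.py 577.6 -17.9 259.3
```

```text
clock: 20.45
tool_pos: [458.3, 261.5, 511.3]
tool_rot: [2.787, 1.45, -0.001]
ft_force: [0.3, 0.1, 0.1]
width: 92.9
clock: 20.95
tool_pos: [542.0, 49.8, 431.0]
tool_rot: [-2.787, -1.45, 0.0]
ft_force: [0.9, 0.9, -0.6]
width: 93.3
clock: 21.45
tool_pos: [577.6, -17.4, 402.2]
tool_rot: [-2.786, -1.451, 0.0]
ft_force: [-0.7, 0.1, 0.5]
width: 92.9
21.45 pos [577.6387 -17.3966 402.1843] yhead -0.6102687960029555 F [-0.7021  0.0882  0.5349] w 92.89911718519673 j [-0.0744 -0.0841  1.3495  0.0003  1.8766  0.536 ]
shift mm [ -0.4333   0.3273 142.8841]
```

```bash
python3 -m pendant '[0,0,0.035,0,0,0,0.07,0,0,0,0.105,0,0,0,0.135,0,0,0,0.143,0]'
python3 -m pendant '[0,0,0,0,0,0,0,0,0,0,0,0,0,0,0,0,0,0,0,0]' 0.1 15
python3 -m pendant '[0,0,0,0,0,0,0,0,0,0,0,0,0,0,0,0,0,0,0,0]' 0.1 20
python3 st.py
```

```text
clock: 21.95
tool_pos: [576.9, -16.5, 256.8]
tool_rot: [-2.784, -1.453, 0.004]
ft_force: [-0.0, 0.9, -0.3]
width: 92.8
clock: 22.45
tool_pos: [578.1, -17.7, 259.9]
tool_rot: [2.786, 1.452, 0.001]
ft_force: [0.3, 0.1, -0.1]
width: 57.8
clock: 22.95
tool_pos: [577.9, -17.7, 259.7]
tool_rot: [2.786, 1.452, 0.001]
ft_force: [-3.7, 0.6, 5.4]
width: 56.1
22.95 pos [577.8826 -17.7009 259.72  ] yhead -0.6099162815008909 F [-3.7327  0.6456  5.4286] w 56.07106444053298 j [-0.0748 -0.103   1.5958  0.      1.6485  0.5352]
```

```bash
python3 -m pendant '[-0.004,0,0.002,0,-0.0076,0,0.0043,0,-0.0112,0,0.0067,0,-0.0148,0,0.0093,0,-0.0148,0,0.0093,0]' 0.1 12
python3 st.py
python3 -m pendant '[0,0,0,0,0,0,0,0,0,0,0,0,0,0,0,0,0,0,0,0]' 1 12
python3 -m pendant '[0,0,-0.03,0,0,0,-0.07,0,0,0,-0.11,0,0,0,-0.15,0,0,0,-0.19,0]'
python3 -m pendant '[0.03,-0.03,0,0,0.06,-0.06,0,0,0.09,-0.09,0,0,0.12,-0.12,0,0,0.15,-0.15,0,0]'
python3 -m pendant '[0.03,-0.03,-0.02,0,0.06,-0.06,-0.04,0,0.09,-0.09,-0.06,0,0.12,-0.12,-0.08,0,0.15,-0.15,-0.1,0]'
python3 -m pendant '[0,-0.03,0,0,0,-0.06,0,0,0,-0.09,0,0,0,-0.12,0,0,0,-0.15,0,0]'
python3 st.py
python3 - <<'E'
from h import *
T=arm.grab_frame("top");S=arm.grab_frame("side")
save(T,"T11.png",(245,125,320,205),9);save(S,"S11.png",(190,155,275,245),8)
E
```

```text
clock: 23.45
tool_pos: [569.3, -29.9, 250.2]
tool_rot: [-2.786, -1.452, -0.001]
ft_force: [-2.0, 1.3, 4.7]
width: 56.1
23.45 pos [569.335  -29.9446 250.1945] yhead -0.6101076505100684 F [-2.0445  1.2709  4.6797] w 56.148276636233966 j [-0.0975 -0.1196  1.6262  0.0004  1.6345  0.5126]
clock: 23.95
tool_pos: [569.5, -29.9, 249.7]
tool_rot: [2.786, 1.452, -0.0]
ft_force: [0.4, 0.1, -0.9]
width: 90.5
clock: 24.45
tool_pos: [569.2, -29.8, 441.5]
tool_rot: [2.786, 1.452, 0.0]
ft_force: [-0.0, -1.0, 0.2]
width: 92.7
clock: 24.95
tool_pos: [531.8, 180.6, 439.9]
tool_rot: [2.786, 1.452, 0.0]
ft_force: [0.1, -0.1, 0.1]
width: 93.0
clock: 25.45
tool_pos: [494.7, 389.5, 540.7]
tool_rot: [-2.786, -1.452, -0.001]
ft_force: [0.8, -0.1, 0.0]
width: 92.9
clock: 25.95
tool_pos: [371.4, 474.5, 539.8]
tool_rot: [-2.786, -1.452, -0.0]
ft_force: [0.9, -0.1, -0.1]
width: 93.2
25.95 pos [371.4316 474.4782 539.8046] yhead -0.6100097854521495 F [ 0.9492 -0.1484 -0.1087] w 93.248369773133 j [0.8643 0.058  0.9788 0.     2.1047 1.4743]
```

View pics/T11.png

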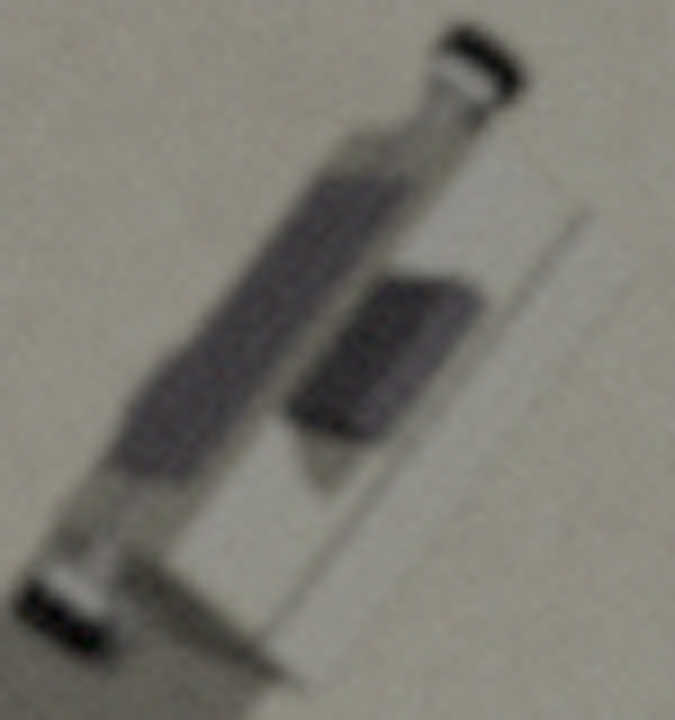

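View pics/S11.png

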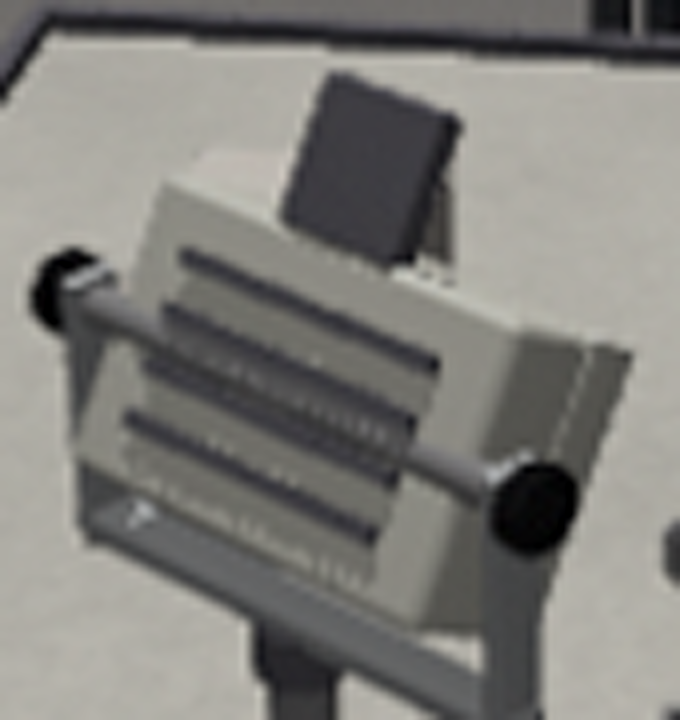

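```bash
cat > k11.py <<'E'
from edge import *
T=arm.grab_frame("top");S=arm.grab_frame("side")
c=lambda u,v:(u/8+190-.44,v/8+155-.44)
L={"back right":((5,86,55),(5,86,-55),c(516,335),c(420,630)),"tab left":((7,-28,109),(7,-28,55),c(330,75),c(281,218)),"tab r front":((-7,28,109),(-7,28,55),c(460,125),c(410,262)),"hood right":((-63,86,55),(-63,86,-55),c(630,355),c(577,490)),"back left":((5,-86,55),(5,-86,-55),c(163,187),c(133,280)),"slotR":((5,60,30),(5,60,-30),c(440,365),c(377,545)),"slotL":((5,-60,30),(5,-60,-30),c(178,255),c(126,420))}
tilts(S,L,.961)
kS=[[x,y,z,*c(u,v)] for x,y,z,u,v in[(5,-86,55,167,183),(5,86,55,516,330),(5,86,-55,420,630),(5,-86,-55,78,460),(-63,86,55,632,352),(-38,86,55,592,342),(7,-28,109,333,73),(7,28,109,451,122),(7,-28,55,281,217),(7,28,55,402,265),(0,118,0,535,507)]]
kT=[[x,y,z,u/9+245-.44,v/9+125-.44] for x,y,z,u,v in[(-63,-86,55,633,250),(-63,86,55,303,688),(-38,-86,55,587,212),(-38,86,55,265,635),(5,86,55,163,560),(5,-86,55,487,138),(0,-114,0,483,62),(0,114,0,65,615),(-7,-28,109,486,296),(-7,28,109,375,440)]]
solve(T,S,kT,kS)
# tab-tip shift sensitivity
for n,p in(("T",T),("S",S)):
    for P in((-7,-28,109),(7,-28,109)):
        a,b=[proj(p,np.array([P],float)@Rh(.961,t).T+[599.8,13.9,200])[0] for t in(.46,.52)];print(n,P,(b-a))
vs=[]
for p in(T,S):
    r=arm.regions_of(p,"lamp_head");print([d["p"] for d in r]);m=r[0]["region"].astype(float);vs.append((p,m,np.ones_like(m)))
for v in([vs[0]],[vs[1]],vs): print(fit(v,[599.8,13.9,.96,.5]))
E
python3 k11.py
```

```text
back right [[254.5, 196.6], [241.4, 233.1]] sd 0.55 w 4.6 len 39 tilt 0.521
tab left [[230.1, 163.7], [224.2, 181.6]] sd 0.08 w 15.7 len 19 tilt 0.494
tab r front [[247.5, 170.4], [241.3, 187.5]] sd 0.60 w 11.1 len 18 tilt 0.534
hood right [[268.8, 199.1], [262.6, 216.1]] sd 0.12 w 13.6 len 18 tilt 0.525
back left [[209.5, 177.8], [205.8, 189.4]] sd 0.10 w 5.6 len 12 tilt 0.482
slotR [[244.6, 200.2], [237.0, 222.8]] sd 0.37 w 6.7 len 24 tilt 0.498
slotL [[212.5, 186.8], [205.9, 207.2]] sd 0.75 w 4.7 len 22 tilt 0.491
T [600.501  14.024   0.967   0.502] sd [1.187 1.174 0.01  0.022] rms px 1.0299387787232495
S [596.489  17.164   0.935   0.505] sd [1.258 1.718 0.017 0.024] rms px 1.0714266306756153
TS [599.566  15.303   0.961   0.53 ] sd [0.786 0.837 0.008 0.015] rms px 1.2019605255072388
want yaw,tilt 0.9666096954095603 0.5192301268176834
[[0.7, 1.5], [0.8, 1.2], [-0.0, -0.1], [-1.3, 1.7], [-1.1, 0.4], [0.9, -2.1], [-0.7, -0.3], [-2.4, 0.8], [0.5, 0.8], [0.1, 1.6], [-0.9, -2.3], [0.4, -1.3], [-2.1, 0.8], [-2.7, -0.3], [0.7, -0.2], [0.4, -0.3], [-1.1, -1.2], [-1.0, -1.5], [-1.3, -0.5], [-1.8, -0.2], [1.0, 0.9]]
T (-7, -28, 109) [1.641 1.619]
T (7, -28, 109) [1.8   1.646]
S (-7, -28, 109) [1.493 0.564]
S (7, -28, 109) [1.62  0.278]
[0.61, 0.57]
[0.95]
(array([604.282,  36.995,   0.95 ,   0.187]), np.float64(1.553434494817035))
(array([601.203,  13.677,   0.934,   0.54 ]), np.float64(0.22391617550753107))
(array([600.5  ,  17.421,   0.836,   0.424]), np.float64(1.9595922575604892))
```

The tilt now reads 0.50–0.53 (0.52 wanted) and the yaw 0.961–0.967 (0.964 wanted), so both are within measurement error. I'll do one last check that nothing drifted and that everything else is where it was.

```bash
python3 -m pendant '[0,0,0,0,0,0,0,0,0,0,0,0,0,0,0,0,0,0,0,0]'
python3 tray.py; python3 k11.py | head -8
python3 - <<'E'
from h import *
T=arm.grab_frame("top");save(T,"T12.png",None,1.4)
for n in("bowl","bottle","glovebox","tray_center"): print(n,[(round(d["p"],2),np.round(d["at"],1).tolist()) for d in arm.tip_of(T,n)])
E
```

```text
clock: 26.75
tool_pos: [372.6, 473.8, 539.8]
tool_rot: [2.786, 1.452, -0.0]
ft_force: [-0.7, 0.3, -0.1]
width: 92.5
[0] [ 412.73 -255.14   -0.4 ] 0.055648687590051996
[1] [ 410.82 -251.43   -0.4 ] 0.04893519051456198
[0, 1] [ 412.06 -253.86   -0.42] 0.12237333569692047
back right [[254.6, 196.6], [241.4, 233.1]] sd 0.55 w 4.7 len 39 tilt 0.525
tab left [[230.1, 163.7], [224.2, 181.6]] sd 0.08 w 15.7 len 19 tilt 0.495
tab r front [[247.6, 170.4], [241.2, 187.5]] sd 0.59 w 11.0 len 18 tilt 0.541
hood right [[268.8, 199.1], [262.6, 216.1]] sd 0.12 w 13.7 len 18 tilt 0.528
back left [[209.5, 177.8], [205.8, 189.4]] sd 0.10 w 5.5 len 12 tilt 0.491
slotR [[244.7, 200.2], [237.0, 222.8]] sd 0.36 w 6.8 len 24 tilt 0.497
slotL [[212.6, 186.8], [205.7, 207.2]] sd 0.74 w 4.7 len 22 tilt 0.508
T [600.501  14.024   0.967   0.502] sd [1.187 1.174 0.01  0.022] rms px 1.0299387787232495
bowl [(0.74, [214.6, 230.2])]
bottle [(0.76, [189.6, 128.3])]
glovebox [(0.6, [376.0, 160.4])]
tray_center [(0.95, [381.3, 308.3]), (0.81, [283.1, 232.7]), (0.56, [353.7, 233.7])]
```

View pics/T12.png

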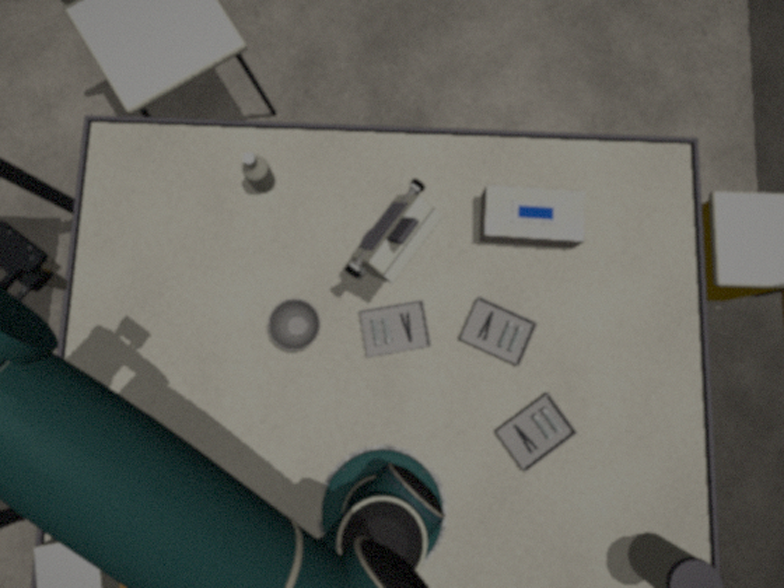

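The top view shows the head at (400,235) facing the tray at (497,330). The bowl, bottle, glove box and all three trays are where they started. I'm handing in.

```bash
python3 -c "
from bench import arm
print(arm.job_done())"
```

```text
the job is handed in; nothing more can be done
None
```

The lamp head is now aimed at the middle of the farthest of the three trays, at about (413, −255) mm, and the job is handed in. I swivelled the head and tilted it down, then corrected it after each release. The robot was clear of everything at the end, at about 27 s of the 61 s allowed.

| | Wanted (rad) | Last readings (rad) |
|---|---|---|
| Swivel | 0.964 | 0.961–0.967 |
| Tilt down | 0.52 | about 0.51 |

- **Swivel slip:** the first swivel ended about 0.12 rad short because the tab slipped in the grip. Regripping the tab by its sides fixed it.
- **Spring-back:** the tilt sprang back by about 0.14 rad after each push, so I held it down to about 0.66 before the last release. It read the same on a second look about a second later.
- **Everything else:** the bowl, bottle, glove box and all three trays look unmoved.

**Readings that disagreed:**
- Single tilt readings spread from 0.48 to 0.54, so the tilt is only known to about 0.02 rad.
- Taken alone, the side camera gave a swivel of about 0.935.
- The last top-view mask fit failed, so I left it out.

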